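# Clock a flatted roller in its vee fixture and pin the strap

### The arm

A 6-joint arm with a two-finger parallel gripper is mounted at the origin on a cart in front of the work surface, level with it; the furniture and walls round the work are solid. World frame = base frame: x ahead of the robot, y to its left, z up, the work surface at z = 0. Lengths are in mm, angles in rad, forces in N, time in s.
With the tool pointing down it reaches from about 350 to 775 mm from the base axis. Payload 7.3 kg.
Tool frame: the origin (TCP) lies at the centre of the arm's flange, where the gripper is bolted on; the fingertips stand 178 mm ahead of it and the grasp point (between the pads) lies 159 mm ahead of it; z points along the fingers, y is the direction in which the jaws open and shut (so a half turn about z gives the same grasp; the last joint's range is limited). The gripper opens to 92 mm and grips with 3 to 60 N. Pads are 19 mm wide; open, the fingers measure 130 mm over their backs; the gripper's body (75 mm by 190 mm) begins 47 mm behind the grasp point.
Start: joints at [1.1, 0.342, 1.524, -0, 1.275, -0.146], TCP at [167.516, 497.56, 404.741] pointing down, gripper open.
Joint ranges: [-2.53, 2.53], [-0.77, 2.02], [0.04, 2.7], [-1, 4.14], [0.28, 2.66], [-3.11, 3.11]. Speed limits (rad/s): [2.57, 2.57, 3.14, 3.14, 3.14, 3.14].

### API

Orientations are given as [roll, pitch, yaw] about the fixed x, y, z axes, in that order (R = Rz(yaw) Ry(pitch) Rx(roll)).
In Python, from plant import status, viewer, ticket gives the robot as it stands.
- The arm moves only by the tool play_rows, never from a script. Its argument "commands" is a list of rows, each an object with "offset": the shift along the tool's x, y, z in m, a list of three; "twist": the turn about the tool's z in degrees. A call has 1 to 5 rows; each row shifts and turns the commanded pose from where the row before left it, along the tool's axes as they then stand; what a row does not reach is not made up. A row lasts 1/10 s, in which the tool goes at most 50 mm and 8.59 degrees, less where a joint would pass 70% of its speed; a pose out of reach is approached as far as the arm can. A call with a gripper value outside its range is refused whole. "jaw" is the closure in counts, from 0 (fully open) to 255 (shut), set as the call begins (left out, the last holds). The fingers move at their own pace and stop on an object; the grip force is fixed at half the most. Time passes only in rows, so rows that do not move let the fingers close. It gives the time, the measured TCP pose, the force and the opening at its end, in the units of the state.
- status.get_obs(): the state, without advancing time (a new reading comes with each control period).
- viewer.capture(name): name is "scene" or "top" or "wrist"; returns the picture (400x640x3 uint8, red, green, blue); there is no depth.
- viewer.camera_params(name): a dict with "fov_y" (degrees; the focal length in pixels is half the picture's height over the tangent of half this angle, whatever the lens; pixels are square), "cx", "cy" (the principal point, pixels), "D" ([k1, k2, p1, p2, k3] as OpenCV has them; the pictures are not rectified), "rvec" (rotation vector, rad) and "tvec" (3), from world to camera coordinates, as OpenCV has them; the wrist camera has in their place "T_tool_cam" (4x4, takes a point from camera to tool coordinates, whose origin is the TCP and whose axes are the flange's). Camera axes: x right, y down, z forward; pixel columns grow to the right and rows downward; lengths in mm; the calibration is good to about 2 mm. A picture is of the moment at which its call begins: read the wrist's pose just before it. camera_params takes no time and is no camera call.
- ticket.close_job(): hands the job in, once; it reports no verdict.
The state is a dict: "time": time; "joint_positions": joint angles; "dq": joint speeds; "tau": joint torques, N m; "tool_pos": TCP position; "tcp_rot": TCP orientation; "contact_force": force on the tool from outside, world axes, zero at the start; "moment": the same for the moment, N m; "grip_width": finger opening in mm.
Only numpy, scipy, OpenCV 4.12 (cv2) and the standard library are available. Lean on these libraries where they do the work, as an engineer would, in place of code of your own. Each camera call takes 0.05 s, during which the arm holds its last target.

### The job

Lift the flatted roller out of the white stand, lay it on its round, centred, in the two steel vees of the fixture and let go of it; then take a fresh grip and roll it in the vees until you feel its flats drop flush onto one face of the vees - either face will do. Then close the hinged strap down over it and slide the hairpin clip fully home above the strap: straight leg through the cross hole of the stud, the hollow of the sprung leg hugging the stud.

Things in the scene. Friction and masses are not known exactly. Their poses are not given: they have to be found in the camera images.
- shaft_center (a point): Bare aluminium roller, 180 mm long, 0.4-0.65 kg: round dry body 44 mm across and 88 mm long in the middle (grip here), at each end an oiled 40 mm journal, 46 mm long, with a flat milled along it. Point: the roller's middle, on its axis; x along the roller, z squarely out of the flats. Starts lying in the stand, flats uppermost, at most 25 degrees to either side.
- shaft_flat (a point): Middle of the flat on the journal at the roller's +x end, 67 mm from its middle. Both flats lie in one plane, 15.3 mm from the axis, 25.7 mm wide. The oiled journals turn easily in vees; within about 20 degrees of square to a vee's face the flats drop onto it by themselves when the roller is let go.
- stand: White plastic stock stand that holds the roller at the start, fixed: base 160 x 70 x 10 mm, two upright vee-notched plates at x = +-66 mm, 14 mm thick, 66 mm wide, 55 mm high, nothing between them. Origin under its middle on the table; the roller lies along its x axis, its axis 58 mm above the table.
- fixture: Vee fixture, fixed: aluminium plate 184 x 192 x 12 mm, two steel vee blocks (middles at x = +-71 mm, 26 mm thick, 68 mm wide, 61 mm high), clear between them. Origin under its middle on the table; 90 degree vees along x, centred on y = 0, bottom 36 mm up, both faces at 45 degrees. Strap hinge at x = 71, y = -72 mm; stud, 20 mm across, 112 mm high, at x = 71, y = 75 mm.
- vee_axis (a point): On the fixture: centre line of the vees, half-way between the blocks, 61 mm above the table. The roller's axis lies 64.3 mm above the table while it bears on its round; with the flats home on one face of the vees (either will do) it has dropped to 61.0 mm and moved 3.3 mm sideways toward that face.
- vee_faces: A point inside the fixture's plate that only gives directions: x along the vees, y and z square to the two 45 degree faces of the vees. The flats are home when the roller's z axis points down, square into one face.
- strap (a joint): Dark steel strap 9 mm thick, 24 mm wide, 166 mm from hinge to fork ends. 0 = closed: level on the journal of a seated roller, fork round the stud, top 6 mm below the middle of the cross hole; grows as it opens, 1.57 upright, starts at 1.72 to 1.98. Stiff hinge (0.22 N m): stays where left. On an unseated roller it stops at about 0.05 and covers the hole.
- strap_hinge (a point): Hinge axis of the strap, mid-width, 85.5 mm above the table; it runs along the fixture's x. The strap closes over toward the fixture's +y.
- strap_back (a point): Push point on the strap's outer face (its top when closed), mid-width, 115 mm from the hinge; about 2 N moves the strap.
- cross_hole (a point): Middle of the cross hole in the stud, 96 mm above the table: 9 mm wide and high, running along the fixture's x axis through the 20 mm stud. Free to be entered from either side, above the closed strap.
- clip_coil (a point): Hairpin clip of 6 mm steel wire, 114 mm long, lying flat on the table: double coil (26 mm across, 12 mm high: grip here), straight leg, sprung wavy outer leg. Point: middle of the coil, 3 mm above the legs' middle plane. x along the straight leg toward its tip, z up; straight leg's centre line 10 mm to -y, outer leg on the +y side, flared end 74 mm ahead.
- clip_bay (a point): Point on the centre line of the clip's straight leg abreast of the hollow of the outer leg, 42 mm ahead of the coil's middle (10 mm to -y, 3 mm below it). With the clip home it lies at the middle of the cross hole.
- clip_tip (a point): Rounded tip of the clip's straight leg, on its centre line, 59 mm ahead of the hollow.
- clip_leg (a joint): Spring deflection of the clip's outer leg, rad: 0 relaxed, 0.03 to 0.08 hugging the stud, about 0.1 while its hump rides over the stud, which takes a push of 5 to 15 N.

How it is judged (in metres and radians):
On the way, in this order (a step that is already met when the one before it is completed fails the run):
1. the roller lies in both vees on its round, let go (z of shaft_center in the frame of fixture between 0.06278 and 0.06648 m and horizontal distance between shaft_center and fixture below 0.018 m and angle between the x axis of shaft_center and the x axis of fixture, either way round below 0.06 rad and contact force between the fingers and shaft below 0.3 N), for 0.2 s.
2. its flats lie flush on one face of the vees (z of shaft_center in the frame of fixture between 0.05698 and 0.06278 m and (angle between the z axis of shaft_center and the y axis of vee_faces, either way round below 0.08 rad or angle between the z axis of shaft_center and the z axis of vee_faces, either way round below 0.08 rad) and y of shaft_center in the frame of fixture between -0.008 and 0.008 m and x of shaft_center in the frame of fixture between -0.016 and 0.016 m and angle between the x axis of shaft_center and the x axis of fixture, either way round below 0.06 rad), for 0.2 s.
3. the strap is closed on the seated roller (all of step 2 and value of joint strap below 0.022 rad), for 0.2 s.
4. the clip is home in the cross hole and hugs the stud (distance between clip_bay and cross_hole below 0.006 m and angle between the x axis of clip_bay and the x axis of fixture, either way round below 0.2 rad and value of joint clip_leg above 0.01 rad), for 0.2 s.
At the end, for the whole second after the job is handed in: Roller along both vees (16 mm endways, 0.06 rad), flats flush on one face (0.08 rad, axis within 1.8 mm of seated height); strap below 0.022 rad; clip leg through the cross hole (within 0.2 rad of it), hollow within 6 mm of home, outer leg sprung on the stud; at rest (all of step 3 and all of step 4 and linear speed of each of shaft, clip below 0.02 m/s); the robot touches nothing.
It also fails if it takes over 72 s, if anything falls off the work surface, if the arm or the gripper's body presses on something with over 40 N, if the wrist force passes 120 N, or if a joint passes its speed limit or range.

## Working session

There is one attempt and no reset: what is moved stays moved. The work goes in short steps, Python scripts to look and compute and a tool call to move; the robot and the scene stay as the last step left them, time stands still between calls to the robot, and variables do not carry over. Pictures are saved under pics/ and viewed, and the job is handed in when it is done.

Besides the shell and the picture viewer there is one more tool, called after "Call:" by a JSON object that holds its "method" and its "body". play_rows: Moves the arm, as the interface text tells. Its arguments: {"type":"object","properties":{"commands":{"type":"array"},"jaw":{"type":"number"}},"required":["commands"]}

```bash
ls; mkdir -p pics; python3 - <<'E'
from plant import status, viewer
import cv2,json
print(status.get_obs())
for n in ("scene","top","wrist"):
    p=viewer.camera_params(n); print(n,p)
    im=viewer.capture(n); cv2.imwrite(f"pics/{n}0.png",cv2.cvtColor(im,cv2.COLOR_RGB2BGR))
E
```

```text
pics
{'time': 0.0, 'joint_positions': array([ 1.10002816e+00,  3.42717945e-01,  1.52497584e+00, -1.27361617e-05,
        1.27541191e+00, -1.45988009e-01]), 'dq': array([ 0.00025496, -0.00118766,  0.00090708, -0.00019513, -0.00036943,
        0.00096291]), 'tau': array([-2.88789033e-04, -4.31228793e+01, -2.44219315e+01,  7.17765070e-02,
        5.58810204e-02, -7.15042916e-05]), 'tool_pos': array([167.4444282 , 497.44830549, 404.06161503]), 'tcp_rot': array([-3.14009394e+00, -2.08052073e-04,  2.81681605e+00]), 'contact_force': array([ 0.11334336, -0.81054624, -0.66348698]), 'moment': array([-0.02187651, -0.0761724 , -0.08956689]), 'grip_width': 91.76911907021581}
scene {'fov_y': 53.167856378920156, 'cx': 313.0033167630106, 'cy': 205.37901269172622, 'D': array([-0.04171674,  0.        ,  0.        ,  0.        ,  0.        ]), 'rvec': array([ 2.13683076, -1.16432783,  0.46072465]), 'tvec': array([-255.55084523,  429.47754876,  592.99422796])}
top {'fov_y': 42.18360493604587, 'cx': 313.18352270809527, 'cy': 192.09079601156688, 'D': array([-0.12771658,  0.        ,  0.        ,  0.        ,  0.        ]), 'rvec': array([ 1.75854866, -2.4443081 ,  0.25419435]), 'tvec': array([ 253.00205394,  495.50636055, 1155.67791212])}
wrist {'fov_y': 69.43905663802136, 'cx': 321.0211138968728, 'cy': 199.8295845095339, 'D': array([-0.03698447,  0.        ,  0.        ,  0.        ,  0.        ]), 'T_tool_cam': array([[-1.07201249e-03, -9.53636028e-01, -3.00960423e-01,
         8.23512322e+01],
       [ 9.99999422e-01, -9.96643078e-04, -4.03963819e-04,
         1.14077159e+00],
       [ 8.52843295e-05, -3.00960682e-01,  9.53636545e-01,
         1.87933197e+01],
       [ 0.00000000e+00,  0.00000000e+00,  0.00000000e+00,
         1.00000000e+00]])}
```

View pics/scene0.png

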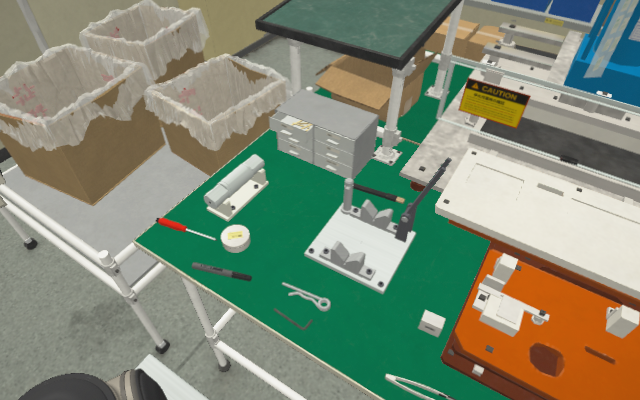

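View pics/top0.png

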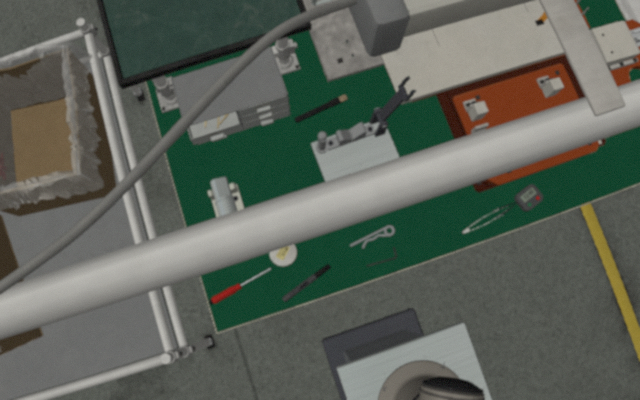

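View pics/wrist0.png

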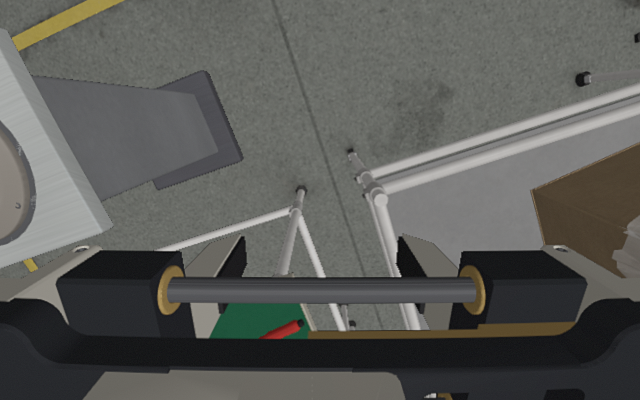

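```bash
cat > h.py <<'E'
import numpy as np, cv2
from scipy.spatial.transform import Rotation as Rn
from plant import status, viewer
def Rt(rpy): return Rn.from_euler('xyz',rpy).as_matrix()
def cam(name,o=None):
    p=viewer.camera_params(name); f=200/np.tan(np.radians(p['fov_y']/2))
    K=np.array([[f,0,p['cx']],[0,f,p['cy']],[0,0,1]])
    if name=='wrist':
        o=o or status.get_obs(); T=np.eye(4);T[:3,:3]=Rt(o['tcp_rot']);T[:3,3]=o['tool_pos']
        W=T@np.array(p['T_tool_cam']); R=W[:3,:3].T; t=-R@W[:3,3]
    else: R=cv2.Rodrigues(np.array(p['rvec']))[0]; t=np.array(p['tvec'])
    return dict(K=K,D=np.array(p['D']),R=R,t=t)
def ray(c,uv):
    uv=np.array(uv,float).reshape(-1,1,2)
    n=cv2.undistortPoints(uv,c['K'],c['D'])[:,0]
    d=np.c_[n,np.ones(len(n))]@c['R']; o=-c['R'].T@c['t']
    return o,d/np.linalg.norm(d,axis=1)[:,None]
def onz(c,uv,z):
    o,d=ray(c,uv); s=(z-o[2])/d[:,2]; return o+d*s[:,None]
def proj(c,P):
    P=np.array(P,float).reshape(-1,3)
    return cv2.projectPoints(P,cv2.Rodrigues(c['R'])[0],c['t'],c['K'],c['D'])[0][:,0]
def shot(name,fn,crop=None,scale=1):
    o=status.get_obs(); c=cam(name,o); im=cv2.cvtColor(viewer.capture(name),cv2.COLOR_RGB2BGR)
    cv2.imwrite(f'pics/{fn}.png',im)
    return o,c,im
def crop(fn,out,x0,y0,x1,y1,s):
    im=cv2.imread(f'pics/{fn}.png')[y0:y1,x0:x1]
    cv2.imwrite(f'pics/{out}.png',cv2.resize(im,None,fx=s,fy=s,interpolation=cv2.INTER_CUBIC))
E
python3 - <<'E'
from h import *
crop('scene0','s0a',190,140,350,260,5)
crop('scene0','s0b',260,140,460,290,4)
crop('scene0','s0c',260,265,340,325,8)
E
```

```text
(no output)
```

View pics/s0a.png

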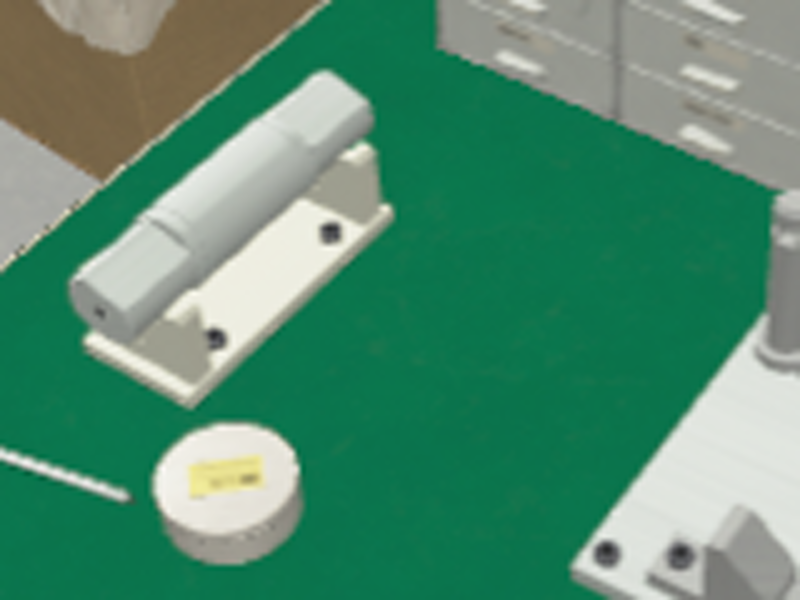

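View pics/s0b.png

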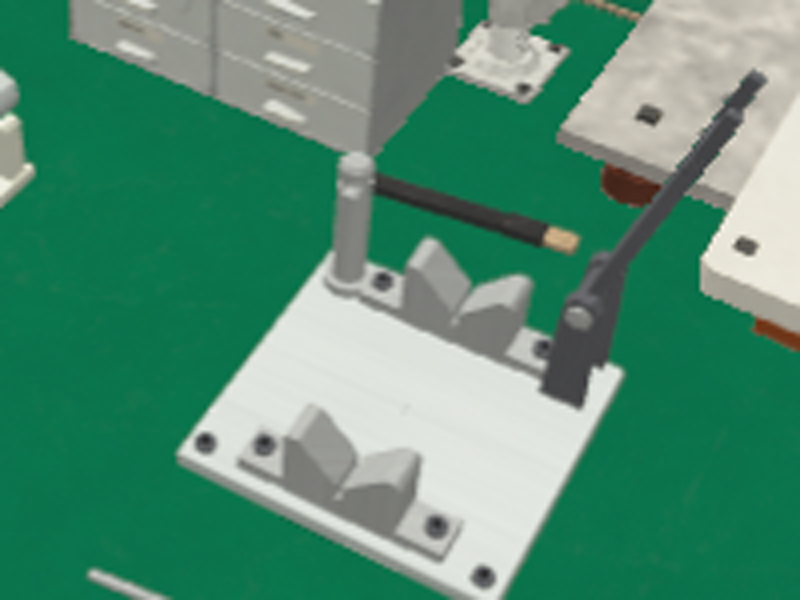

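View pics/s0c.png

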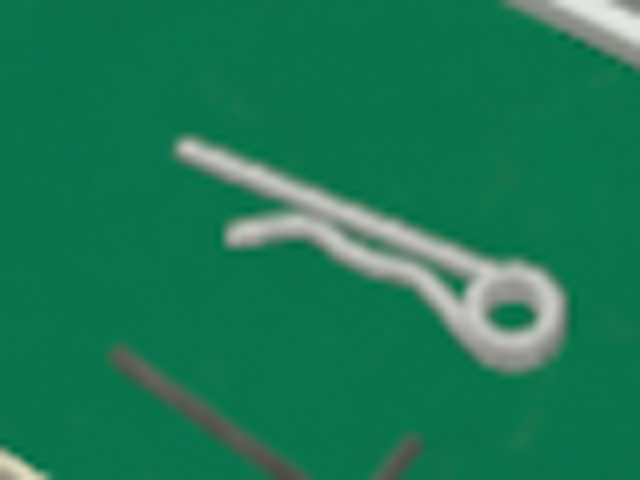

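```bash
python3 - <<'E'
from h import *
np.set_printoptions(precision=1,suppress=True)
c=cam('scene')
P=onz(c,[(305,253.5),(415.5,232.5),(342,203),(384,288)],12);print('plate',P, P.mean(0))
print(np.linalg.norm(P[0]-P[3]),np.linalg.norm(P[1]-P[3]))
S=onz(c,[(207,208),(228,220),(268.4,182)],10);print('stand',S,np.linalg.norm(S[0]-S[1]),np.linalg.norm(S[2]-S[1]))
C=onz(c,[(324,302.5)],6);print(C,onz(c,[(283,283.4)],3))
print(-c['R'].T@c['t'])
t=cam('top');print(-t['R'].T@t['t'])
print(proj(t,np.r_[P,S,C]))
E
```

```text
plate [[ 493.2   35.8   12. ]
 [ 681.5 -146.1   12. ]
 [ 671.5   44.6   12. ]
 [ 507.9 -150.    12. ]] [588.5 -53.9  12. ]
186.38522679981685 173.6338110545093
stand [[478.9 316.3  10. ]
 [477.1 246.3  10. ]
 [635.2 245.5  10. ]] 69.93893212326769 158.06473529329446
[[415.6 -62.    6. ]] [[408.7  35.3   3. ]]
[  58.7 -269.2  724.9]
[ 315.9  162.1 1232.5]
[[339.3 211.5]
 [383.3 117.9]
 [312.1 144.7]
 [409.5 181.8]
 [228.9 254.5]
 [257.2 245.9]
 [238.2 184. ]
 [388.4 229.5]]
```

Call:
{"method": "play_rows", "body": {"commands": [{"offset": [-0.02,0,0],"twist": -6.2},{"offset": [-0.03,0,0],"twist": -6.2},{"offset": [-0.04,0,0],"twist": -6.2},{"offset": [-0.045,-0.02,0],"twist": 0},{"offset": [-0.045,-0.02,0],"twist": 0}]}}

```text
time: 0.65
tool_pos: [346.8, 439.8, 404.4]
tcp_rot: [-3.141, -0.0, -3.14]
contact_force: [0.3, 0.9, 0.1]
grip_width: 92.0
```

Call:
{"method": "play_rows", "body": {"commands": [{"offset": [-0.045,-0.02,0],"twist": 0},{"offset": [-0.045,-0.02,0],"twist": 0},{"offset": [-0.045,-0.02,0],"twist": 0},{"offset": [-0.045,-0.02,0],"twist": 0},{"offset": [-0.045,-0.02,0],"twist": 0}]}}

```text
time: 1.15
tool_pos: [572.2, 339.2, 404.4]
tcp_rot: [-3.142, -0.001, 3.141]
contact_force: [-0.5, 1.6, 0.3]
grip_width: 91.6
```

Call:
{"method": "play_rows", "body": {"commands": [{"offset": [-0.03,-0.045,0],"twist": 0},{"offset": [-0.01,-0.015,0],"twist": 0},{"offset": [0,0,0],"twist": 0}]}}

```text
time: 1.45
tool_pos: [609.8, 281.1, 403.8]
tcp_rot: [-3.141, -0.001, 3.137]
contact_force: [-0.3, 1.1, -0.3]
grip_width: 91.8
```

```bash
python3 - <<'E'
from h import *
o,c,im=shot('wrist','w1'); print(o['tool_pos'],o['tcp_rot'],np.abs(o['dq']).max())
shot('top','t1'); shot('scene','s1')
E
```

```text
[609.77356783 281.07729527 403.80396197] [-3.14087333e+00 -1.15598038e-03  3.13724611e+00] 0.06566470629480645
```

View pics/w1.png

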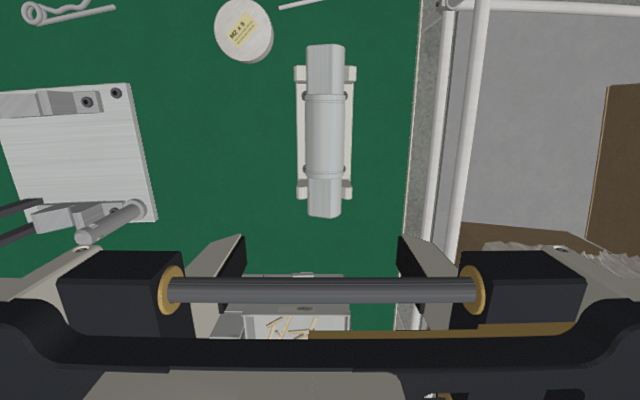

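View pics/t1.png

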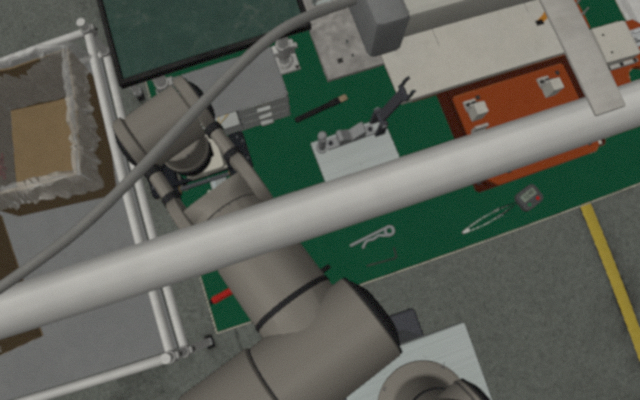

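View pics/s1.png

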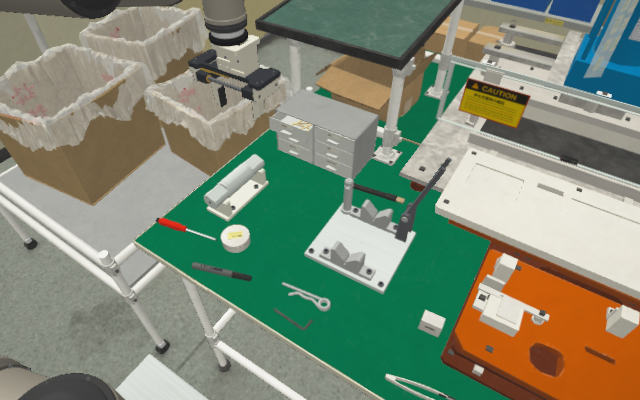

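```bash
python3 - <<'E'
from h import *
crop('w1','w1a',270,30,380,230,4)
E
python3 - <<'E'
import cv2
im=cv2.imread('pics/w1.png')
im=im[30:230,270:380]; im=cv2.rotate(im,cv2.ROTATE_90_COUNTERCLOCKWISE)
cv2.imwrite('pics/w1b.png',cv2.resize(im,None,fx=4,fy=4,interpolation=cv2.INTER_CUBIC))
im=cv2.imread('pics/w1.png')[70:250,0:170]
cv2.imwrite('pics/w1c.png',cv2.resize(im,None,fx=3.3,fy=3.3,interpolation=cv2.INTER_CUBIC))
E
```

```text
(no output)
```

View pics/w1b.png

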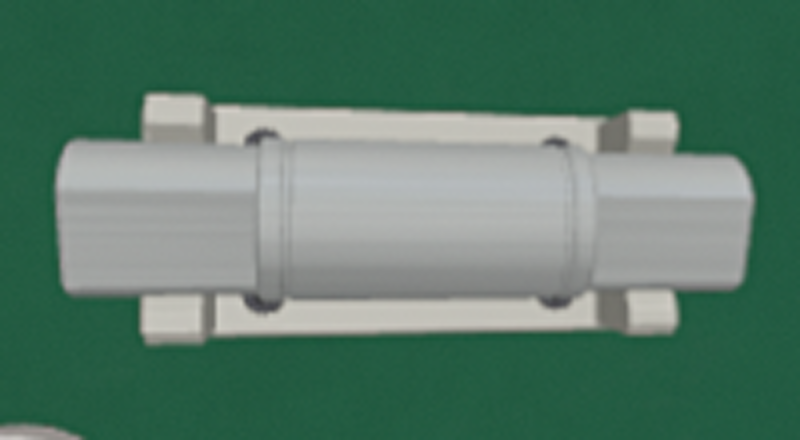

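View pics/w1c.png

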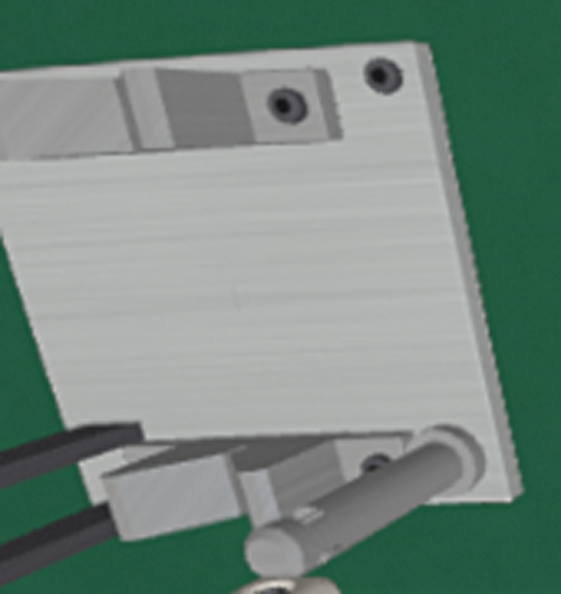

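```bash
python3 - <<'E'
from h import *
np.set_printoptions(precision=1,suppress=True)
o=dict(tool_pos=np.array([609.77,281.08,403.8]),tcp_rot=[-3.1409,-.00116,3.13725])
c=cam('wrist',o); im=cv2.imread('pics/w1.png')
# rotated px -> orig
f=lambda x,y:(270+109-y/4.,30+x/4.)
print('body corners',onz(c,[f(258,142),f(258,298),f(595,152),f(595,290)],58))
print('ends',onz(c,[f(58,218),f(752,222)],58))
P=[f(143,95),f(143,343),f(678,112),f(678,332)]
print('stand plate tops',onz(c,P,55),onz(c,P,55).mean(0))
# fixture: plate corners at z=12
g=lambda x,y:(x/3.3,70+y/3.3)
Q=onz(c,[g(428,43),g(518,490)],12);print('plate +y edge',Q,np.linalg.norm(Q[0]-Q[1]))
S=onz(c,[g(284,547)],112);print('stud top',S)
ax=(Q[1]-Q[0])/np.linalg.norm(Q[1]-Q[0]);ang=np.arctan2(ax[1],ax[0]);print('yaw',ang)
n=np.array([-ax[1],ax[0],0]);print('fixture origin',Q.mean(0)-96*n,'from stud',S-71*ax-75*n)
E
```

```text
body corners [[512.5 306.6  58. ]
 [512.3 264.8  58. ]
 [605.  305.2  58. ]
 [604.8 265.1  58. ]]
ends [[463.6 286.3  58. ]
 [653.7 284.8  58. ]]
stand plate tops [[483.6 318.7  55. ]
 [483.3 253.4  55. ]
 [631.3 317.8  55. ]
 [631.  251.9  55. ]] [557.3 285.5  55. ]
plate +y edge [[493.5  47.6  12. ]
 [671.3  51.7  12. ]] 177.85402794600324
stud top [[652.3  32.2 112. ]]
yaw 0.02305710166190644
fixture origin [584.6 -46.3  12. ] from stud [[583.1 -44.4 112. ]]
```

Call:
{"method": "play_rows", "body": {"commands": [{"offset": [0.026,0.002,0],"twist": 0},{"offset": [0.026,0.0025,0],"twist": 0},{"offset": [0,0,0.045],"twist": 0},{"offset": [0,0,0.05],"twist": 0},{"offset": [0,0,0.04],"twist": 0}], "jaw": 0}}

```text
time: 2.1
tool_pos: [554.2, 290.0, 268.3]
tcp_rot: [3.141, -0.0, -3.139]
contact_force: [1.1, 0.3, -0.3]
grip_width: 91.6
```

Call:
{"method": "play_rows", "body": {"commands": [{"offset": [0,0,0.03],"twist": 0},{"offset": [0,0,0.02],"twist": 0},{"offset": [0,0,0],"twist": 0}]}}

```text
time: 2.4
tool_pos: [554.1, 289.6, 216.9]
tcp_rot: [-3.14, -0.006, -3.139]
contact_force: [0.4, -0.0, 0.7]
grip_width: 92.1
```

Call:
{"method": "play_rows", "body": {"commands": [{"offset": [-0.004,-0.004,0],"twist": 0},{"offset": [0,0,0],"twist": 0}]}}

```text
time: 2.6
tool_pos: [560.9, 284.7, 221.7]
tcp_rot: [3.14, 0.003, -3.141]
contact_force: [-0.1, -0.2, 0.7]
grip_width: 91.9
```

Call:
{"method": "play_rows", "body": {"commands": [{"offset": [0,0,0],"twist": 0},{"offset": [0,0,0],"twist": 0},{"offset": [0,0,0],"twist": 0},{"offset": [0,0,0],"twist": 0},{"offset": [0,0,0],"twist": 0}], "jaw": 255}}

```text
time: 3.1
tool_pos: [560.2, 284.2, 219.8]
tcp_rot: [3.142, 0.0, 3.141]
contact_force: [0.7, 1.2, 0.2]
grip_width: 56.7
```

Call:
{"method": "play_rows", "body": {"commands": [{"offset": [0,0,0],"twist": 0},{"offset": [0,0,0],"twist": 0},{"offset": [0,0,0],"twist": 0}]}}

```text
time: 3.4
tool_pos: [560.2, 284.5, 219.7]
tcp_rot: [3.141, 0.0, 3.141]
contact_force: [-0.8, 0.7, 0.1]
grip_width: 43.3
```

```bash
python3 - <<'E'
from h import *
o=status.get_obs(); print(o)
E
```

```text
{'time': 3.4, 'joint_positions': array([ 3.47875481e-01,  7.12508917e-01,  1.43569116e+00,  5.17682133e-04,
        9.93155041e-01, -1.22302541e+00]), 'dq': array([ 1.02646700e-04, -1.05136753e-05,  1.31852627e-03, -5.07441619e-04,
       -2.13096150e-03, -2.48151436e-03]), 'tau': array([ -0.85187277, -56.8182528 , -20.19146562,  -0.41781002,
         0.2343417 ,  -0.06977853]), 'tool_pos': array([560.21014321, 284.47759727, 219.70638899]), 'tcp_rot': array([3.14110393e+00, 7.54310170e-05, 3.14141458e+00]), 'contact_force': array([-0.7852548,  0.6709609,  0.0851523]), 'moment': array([ 0.24379117,  0.03588823, -0.04659683]), 'grip_width': 43.31317470525704}
```

Call:
{"method": "play_rows", "body": {"commands": [{"offset": [0,0,-0.02],"twist": 0},{"offset": [0,0,-0.03],"twist": 0},{"offset": [0,0,-0.04],"twist": 0},{"offset": [0,0,-0.04],"twist": 0},{"offset": [0,0,0],"twist": 0}]}}

```text
time: 3.9
tool_pos: [561.1, 284.5, 355.1]
tcp_rot: [3.138, 0.009, 3.142]
contact_force: [1.6, -0.9, -5.7]
grip_width: 43.5
```

```bash
python3 - <<'E'
from h import *
np.set_printoptions(precision=1,suppress=True)
c=cam('scene')
s=onz(c,[(348.7,180)],112);print('stud',s)
# vee bottoms near blocks : near block vee bottom front top? 
g=lambda x,y:(260+x/4,140+y/4)
# peaks of vee (z=61): near block inner/outer peaks
print(onz(c,[g(312,405),g(418,452),g(430,238),g(530,278)],61))
# predicted with yaw .023, origin (585,-46)
for org,a in [((585,-46),.023),((588,-54),.0)]:
    R=np.array([[np.cos(a),-np.sin(a)],[np.sin(a),np.cos(a)]])
    L=[(71,75,112),(-71,20,61),(71,-72,85.5),(-84,0,36),(-92,96,12),(-92,-96,12),(92,-96,12),(92,96,12)]
    P=[np.r_[R@np.array(l[:2])+org,l[2]] for l in L]
    print(((proj(c,P)-[260,140])*4))
o,c,im=shot('wrist','w2');shot('top','t2')
E
```

```text
stud [[655.9  23.9 112. ]]
[[527.7 -26.   61. ]
 [530.7 -87.6  61. ]
 [671.2 -21.2  61. ]
 [673.6 -83.7  61. ]]
[[342.9 157.3]
 [300.9 424.3]
 [578.5 289.2]
 [320.2 486.1]
 [159.4 447.4]
 [474.6 604.6]
 [610.4 368.1]
 [320.2 244.1]]
[[362.  158.7]
 [314.8 425.1]
 [595.9 294.7]
 [333.  487.3]
 [173.4 445.7]
 [485.7 608.9]
 [627.3 374.4]
 [338.5 245.3]]
```

View pics/w2.png

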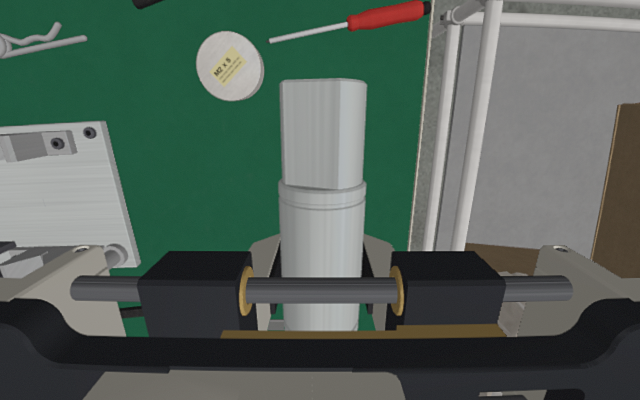

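Call:
{"method": "play_rows", "body": {"commands": [{"offset": [-0.004,-0.03,0],"twist": -0.4},{"offset": [-0.004,-0.045,0],"twist": -0.4},{"offset": [-0.004,-0.045,0],"twist": -0.4},{"offset": [-0.004,-0.045,0],"twist": 0},{"offset": [-0.004,-0.045,0],"twist": 0}]}}

```text
time: 4.5
tool_pos: [582.3, 72.8, 346.3]
tcp_rot: [3.141, -0.006, -3.12]
contact_force: [-0.2, 0.2, -6.4]
grip_width: 43.5
```

Call:
{"method": "play_rows", "body": {"commands": [{"offset": [-0.004,-0.045,0],"twist": 0},{"offset": [-0.004,-0.045,0],"twist": 0},{"offset": [0,-0.035,0],"twist": 0},{"offset": [0,0,0],"twist": 0}]}}

```text
time: 4.9
tool_pos: [593.1, -54.9, 346.2]
tcp_rot: [-3.141, -0.006, -3.126]
contact_force: [0.2, -0.4, -5.7]
grip_width: 43.7
```

```bash
python3 - <<'E'
from h import *
o,c,im=shot('wrist','w3');shot('scene','s3'); print(o['tool_pos'],o['tcp_rot'])
crop('s3','s3b',260,100,460,290,4)
E
```

```text
[593.07386677 -54.90677097 346.15111585] [-3.14098112 -0.00585616 -3.12603512]
```

View pics/w3.png

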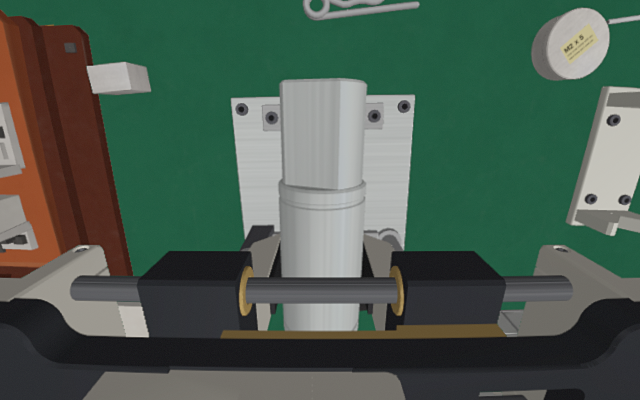

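View pics/s3b.png

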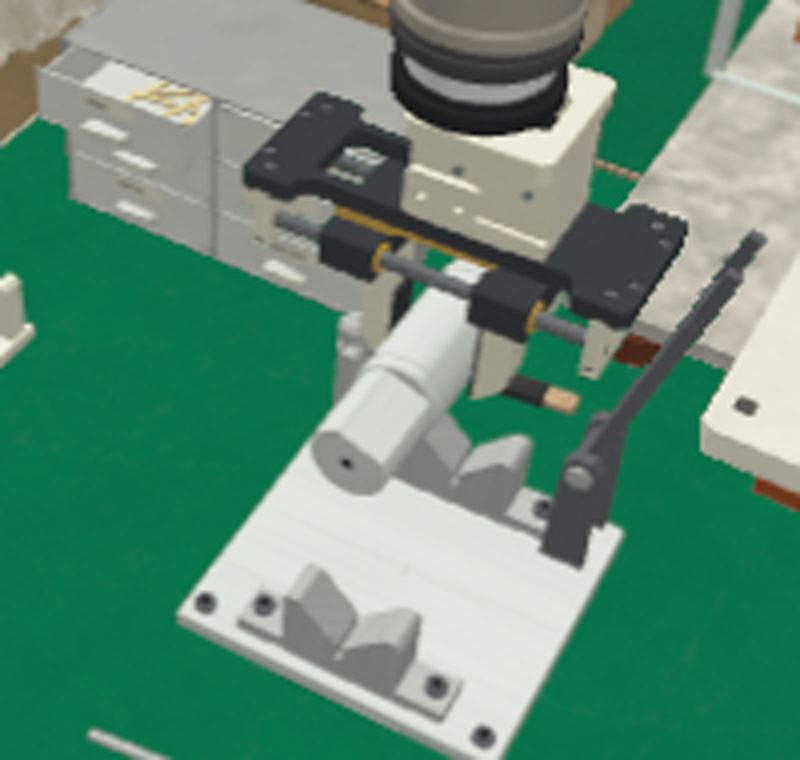

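```bash
python3 - <<'E'
from h import *
np.set_printoptions(precision=1,suppress=True)
c=cam('wrist',dict(tool_pos=[593.07,-54.9,346.15],tcp_rot=[-3.141,-.00586,-3.126]))
crop('w3','w3a',220,85,430,135,3.8)
P=onz(c,[(232,99),(413.5,96),(241.5,109.3),(404,106.3)],12);print(P)
d=P[1]-P[0];print(np.linalg.norm(d),np.arctan2(-d[0],d[1]))
d=P[3]-P[2];print(np.linalg.norm(d),np.arctan2(-d[0],d[1]))
E
```

```text
[[ 500.1 -148.    12. ]
 [ 494.4   40.7   12. ]
 [ 510.3 -138.7   12. ]
 [ 504.8   31.7   12. ]]
188.8037346852343 0.03037583966618381
170.49452172415843 0.03237031514501268
```

View pics/w3a.png

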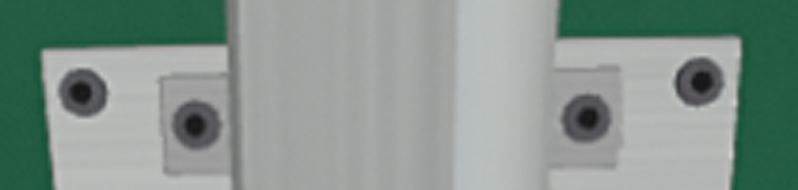

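Call:
{"method": "play_rows", "body": {"commands": [{"offset": [0.002,0.004,0.02],"twist": -0.9},{"offset": [0,0,0.035],"twist": 0},{"offset": [0,0,0.035],"twist": 0},{"offset": [0,0,0.015],"twist": 0},{"offset": [0,0,0],"twist": 0}]}}

```text
time: 5.5
tool_pos: [590.1, -44.6, 240.5]
tcp_rot: [3.139, -0.009, -3.103]
contact_force: [-0.5, 0.5, -6.0]
grip_width: 43.6
```

Call:
{"method": "play_rows", "body": {"commands": [{"offset": [0,0,0],"twist": 0},{"offset": [0,0,0],"twist": 0}]}}

```text
time: 5.7
tool_pos: [592.0, -45.8, 245.8]
tcp_rot: [-3.141, 0.002, -3.104]
contact_force: [0.3, -0.3, -6.1]
grip_width: 43.3
```

Call:
{"method": "play_rows", "body": {"commands": [{"offset": [0.001,-0.005,0.0],"twist": 0.3},{"offset": [0,0,0.008],"twist": 0},{"offset": [0,0,0.008],"twist": 0},{"offset": [0,0,0],"twist": 0},{"offset": [0,0,0],"twist": 0}]}}

```text
time: 6.2
tool_pos: [590.6, -51.4, 228.2]
tcp_rot: [3.141, -0.001, -3.11]
contact_force: [-0.0, -0.1, -6.1]
grip_width: 43.4
```

Call:
{"method": "play_rows", "body": {"commands": [{"offset": [0,0,0.001],"twist": 0},{"offset": [0,0,0.0015],"twist": 0},{"offset": [0,0,0.0],"twist": 0}]}}

```text
time: 6.5
tool_pos: [590.9, -51.6, 226.5]
tcp_rot: [-3.141, 0.001, -3.11]
contact_force: [1.2, -1.5, -4.5]
grip_width: 43.5
```

Call:
{"method": "play_rows", "body": {"commands": [{"offset": [0,0,0.001],"twist": 0},{"offset": [0,0,0.0],"twist": 0},{"offset": [0,0,0.0],"twist": 0}]}}

```text
time: 6.8
tool_pos: [591.0, -51.7, 226.1]
tcp_rot: [-3.141, 0.002, -3.11]
contact_force: [-1.7, -3.7, 3.9]
grip_width: 43.6
```

Call:
{"method": "play_rows", "body": {"commands": [{"offset": [0,0,0.0],"twist": 0},{"offset": [0,0,0.0],"twist": 0},{"offset": [0,0,0.0],"twist": 0},{"offset": [0,0,0.0],"twist": 0},{"offset": [0,0,0.0],"twist": 0}], "jaw": 0}}

```text
time: 7.3
tool_pos: [590.7, -51.2, 225.1]
tcp_rot: [3.141, -0.0, -3.11]
contact_force: [-0.5, -0.6, -0.3]
grip_width: 78.7
```

Call:
{"method": "play_rows", "body": {"commands": [{"offset": [0,0,0.0],"twist": 0},{"offset": [0,0,0.0],"twist": 0},{"offset": [0,0,-0.03],"twist": 0},{"offset": [0,0,-0.04],"twist": 0},{"offset": [0,0,-0.04],"twist": 0}]}}

```text
time: 7.8
tool_pos: [590.5, -51.3, 336.1]
tcp_rot: [3.141, -0.001, -3.11]
contact_force: [1.7, -0.4, -1.1]
grip_width: 91.8
```

Call:
{"method": "play_rows", "body": {"commands": [{"offset": [0,0,-0.045],"twist": 0},{"offset": [-0.02,0,-0.045],"twist": 0},{"offset": [-0.04,0,0],"twist": 0},{"offset": [0,0,0],"twist": 0},{"offset": [0,0,0],"twist": 0}], "jaw": 255}}

```text
time: 8.3
tool_pos: [651.0, -49.4, 424.0]
tcp_rot: [3.141, -0.002, -3.11]
contact_force: [-1.6, 0.8, 0.2]
grip_width: 56.3
```

```bash
python3 - <<'E'
from h import *
o,c,im=shot('wrist','w4');shot('scene','s4'); print(list(o['tool_pos']),list(o['tcp_rot']))
crop('w4','w4a',220,20,440,250,3)
crop('s4','s4b',260,100,460,290,4)
E
```

```text
[np.float64(650.9812199190776), np.float64(-49.41854456609781), np.float64(423.96697583337584)] [np.float64(3.1410311822305426), np.float64(-0.0019361778379061167), np.float64(-3.1101118404410757)]
```

View pics/w4.png

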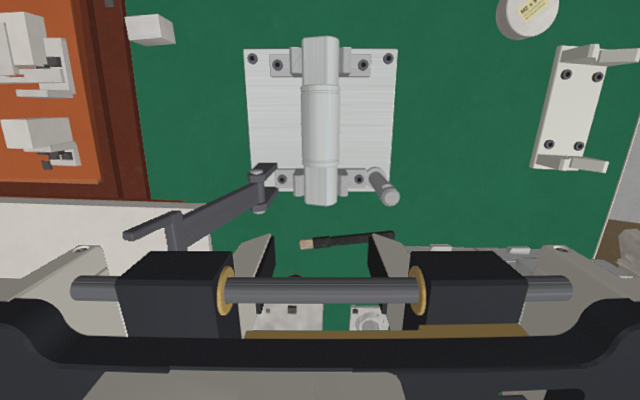

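View pics/w4a.png

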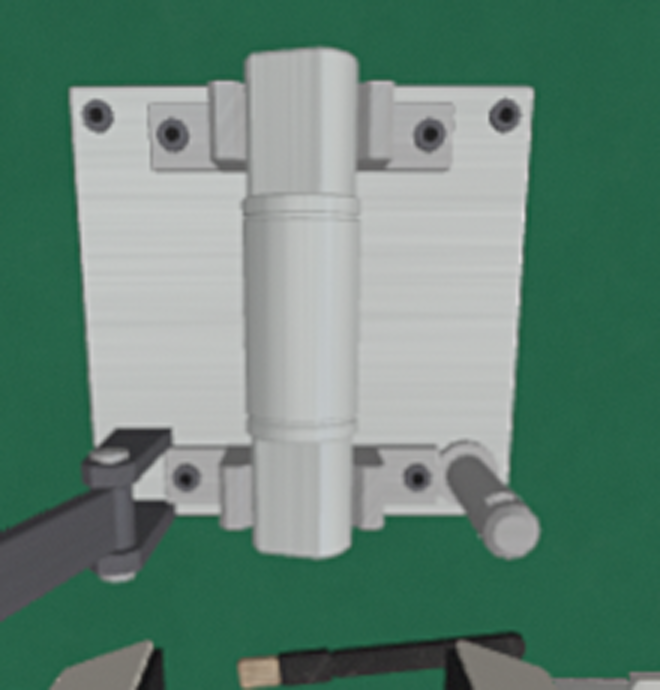

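View pics/s4b.png

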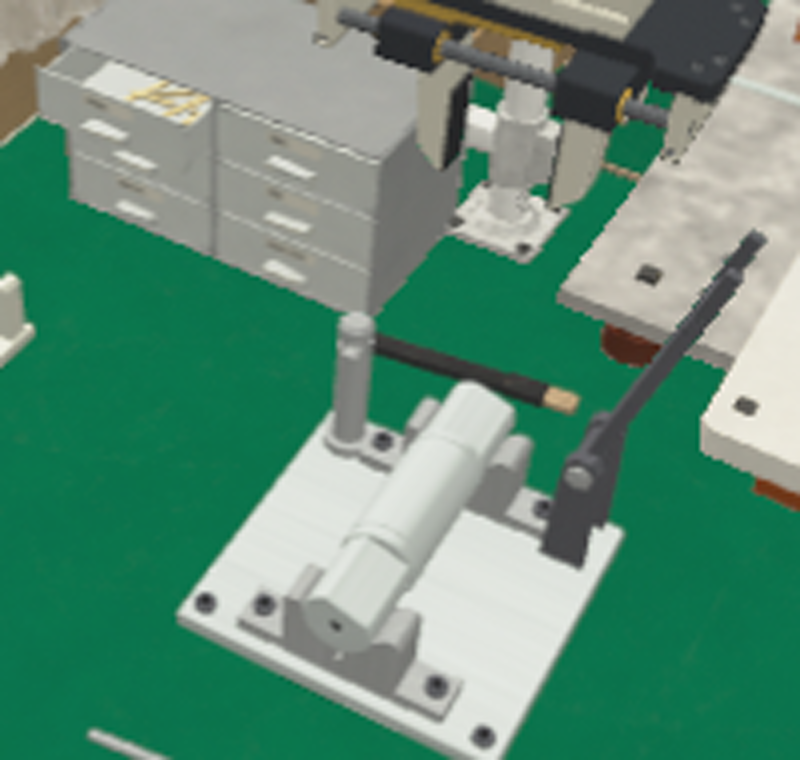

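Call:
{"method": "play_rows", "body": {"commands": [{"offset": [0,0,0],"twist": 8.2},{"offset": [0,0,0],"twist": 8.2},{"offset": [0,0,0],"twist": 8.2},{"offset": [0,0,0],"twist": 8.2},{"offset": [0,0,0],"twist": 8.2}], "jaw": 145}}

```text
time: 8.9
tool_pos: [649.8, -49.5, 425.4]
tcp_rot: [-3.141, -0.001, 2.451]
contact_force: [-0.1, -1.0, 0.5]
grip_width: 39.9
```

Call:
{"method": "play_rows", "body": {"commands": [{"offset": [0,0,0],"twist": 8.2},{"offset": [0,0,0],"twist": 8.2},{"offset": [0,0,0],"twist": 8.2},{"offset": [0,0,0],"twist": 8.2},{"offset": [0,0,0],"twist": 8.2}]}}

```text
time: 9.4
tool_pos: [649.8, -49.5, 425.4]
tcp_rot: [-3.141, -0.0, 1.736]
contact_force: [0.3, -0.2, -0.6]
grip_width: 39.4
```

Call:
{"method": "play_rows", "body": {"commands": [{"offset": [0,0,0],"twist": 8.0},{"offset": [0,-0.02,0.03],"twist": 0},{"offset": [0,-0.04,0.03],"twist": 0},{"offset": [0,0,0.02],"twist": 0},{"offset": [0,0,0],"twist": 0}]}}

```text
time: 9.9
tool_pos: [588.5, -51.2, 342.8]
tcp_rot: [-3.135, -0.002, 1.602]
contact_force: [0.9, -0.4, 0.1]
grip_width: 39.5
```

```bash
python3 - <<'E'
from h import *
np.set_printoptions(precision=2,suppress=True)
c=cam('wrist',dict(tool_pos=[650.98,-49.42,423.97],tcp_rot=[3.14103,-.0019,-3.1101]))
g=lambda x,y:(220+x/3,20+y/3)
P=onz(c,[g(70,88),g(533,88),g(97,115),g(506,115)],12);print(P)
d=P[1]-P[0];print(np.linalg.norm(d),np.arctan2(-d[0],d[1]))
d=P[3]-P[2];print(np.linalg.norm(d),np.arctan2(-d[0],d[1]))
print('stud',onz(c,[g(513,532)],112))
print('body corner', onz(c,[g(244,205),g(361,205),g(250,430),g(357,430)],64.3))
E
```

```text
[[ 498.42 -150.52   12.  ]
 [ 492.58   40.99   12.  ]
 [ 508.52 -139.63   12.  ]
 [ 503.33   30.72   12.  ]]
191.59368269703475 0.030485635298744845
170.42396352697943 0.03047045598102853
stud [[654.83  25.19 112.  ]]
body corner [[545.81 -74.5   64.3 ]
 [544.49 -31.23  64.3 ]
 [629.88 -71.17  64.3 ]
 [628.59 -28.68  64.3 ]]
```

Call:
{"method": "play_rows", "body": {"commands": [{"offset": [0.008,0,0.03],"twist": 0},{"offset": [0,0,0.03],"twist": 0},{"offset": [0,0,0.013],"twist": 0},{"offset": [0,0,0],"twist": 0},{"offset": [0,0,0],"twist": 0}]}}

```text
time: 10.4
tool_pos: [591.3, -43.6, 273.8]
tcp_rot: [3.139, 0.001, 1.602]
contact_force: [0.4, 0.2, 0.7]
grip_width: 39.8
```

Call:
{"method": "play_rows", "body": {"commands": [{"offset": [0,-0.003,0.006],"twist": 0},{"offset": [0,0,0.002],"twist": 0},{"offset": [0,0,0.002],"twist": 0},{"offset": [0,0,0],"twist": 0},{"offset": [0,0,0],"twist": 0}]}}

```text
time: 10.9
tool_pos: [587.5, -43.5, 264.1]
tcp_rot: [3.14, 0.0, 1.602]
contact_force: [-3.7, 0.6, 8.9]
grip_width: 39.8
```

Call:
{"method": "play_rows", "body": {"commands": [{"offset": [-0.003,0,0.0003],"twist": 0},{"offset": [-0.004,0,0],"twist": 0},{"offset": [-0.004,0,0],"twist": 0},{"offset": [-0.004,0,0],"twist": 0},{"offset": [-0.002,0,0],"twist": 0}]}}

```text
time: 11.4
tool_pos: [588.7, -59.9, 264.1]
tcp_rot: [3.137, -0.001, 1.602]
contact_force: [0.3, 5.7, 9.7]
grip_width: 39.5
```

```bash
python3 - <<'E'
from h import *
o,c,im=shot('wrist','w5');shot('scene','s5'); print(o['tool_pos'],o['contact_force'])
crop('s5','s5b',300,150,420,270,5)
E
```

```text
[588.65401386 -59.88314111 264.1434035 ] [0.27270361 5.68536887 9.6517356 ]
```

View pics/s5b.png

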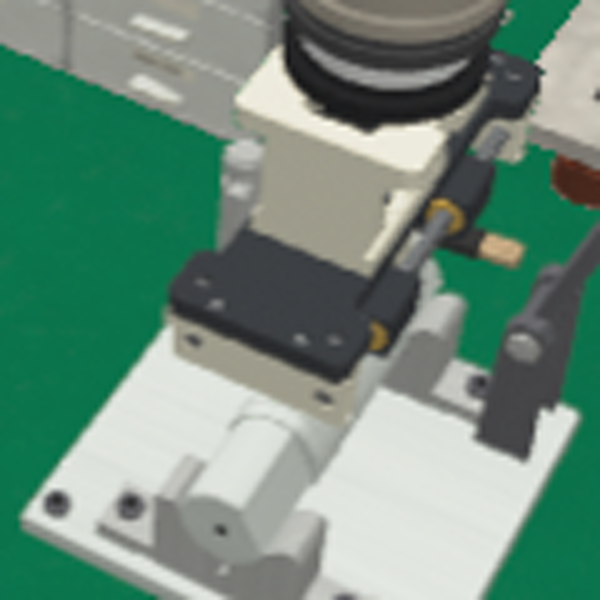

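View pics/w5.png

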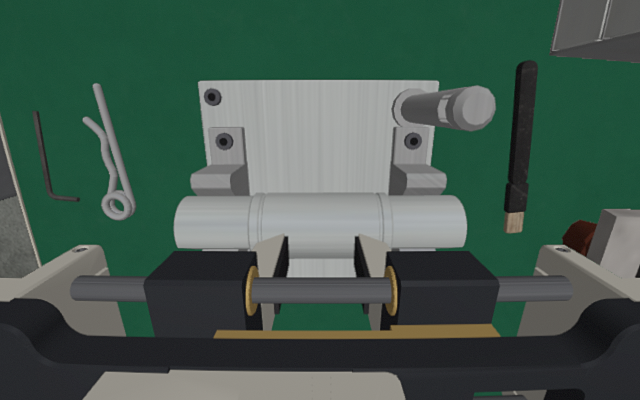

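Call:
{"method": "play_rows", "body": {"commands": [{"offset": [0,0,-0.008],"twist": 0},{"offset": [0.016,0,0],"twist": 0},{"offset": [0,0,0],"twist": 0},{"offset": [0,0,0.006],"twist": 0},{"offset": [0,0,0.002],"twist": 0}]}}

```text
time: 12.0
tool_pos: [587.7, -43.9, 263.6]
tcp_rot: [3.14, -0.0, 1.603]
contact_force: [-7.4, 5.1, 27.9]
grip_width: 39.7
```

Call:
{"method": "play_rows", "body": {"commands": [{"offset": [0,0,0],"twist": 0},{"offset": [0,0,0],"twist": 0}]}}

```text
time: 12.2
tool_pos: [587.6, -44.0, 263.8]
tcp_rot: [3.14, -0.0, 1.602]
contact_force: [-4.3, 3.6, 17.7]
grip_width: 39.6
```

Call:
{"method": "play_rows", "body": {"commands": [{"offset": [-0.003,0,-0.0004],"twist": 0},{"offset": [-0.004,0,0],"twist": 0},{"offset": [-0.004,0,0],"twist": 0},{"offset": [-0.004,0,0],"twist": 0},{"offset": [-0.002,0,0],"twist": 0}]}}

```text
time: 12.7
tool_pos: [588.7, -61.2, 263.7]
tcp_rot: [3.138, -0.0, 1.602]
contact_force: [-0.1, 2.9, 9.7]
grip_width: 39.8
```

```bash
python3 - <<'E'
from h import *
o,c,im=shot('scene','s6'); print(o['tool_pos'],o['contact_force'])
crop('s6','s6b',300,150,420,270,5)
E
```

```text
[588.67405    -61.22299733 263.69465349] [-0.08200612  2.90630902  9.65912378]
```

View pics/s6b.png

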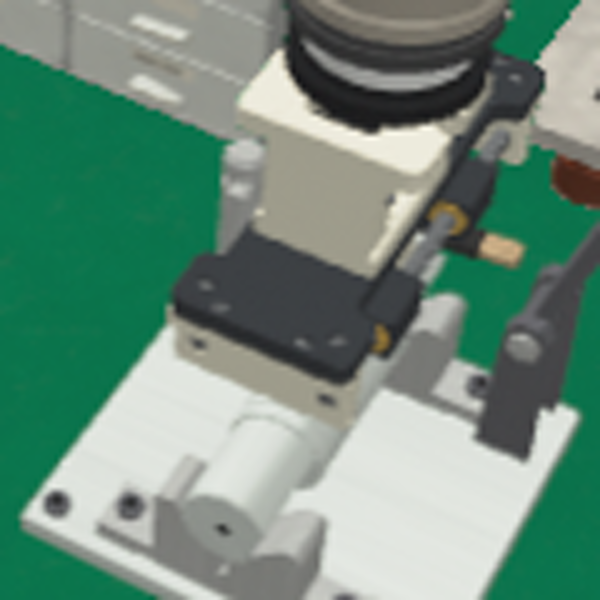

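Call:
{"method": "play_rows", "body": {"commands": [{"offset": [0,0,-0.008],"twist": 0},{"offset": [0.016,0,0],"twist": 0},{"offset": [0,0,0],"twist": 0},{"offset": [0,0,0.006],"twist": 0},{"offset": [0,0,0.002],"twist": 0}]}}

```text
time: 13.25
tool_pos: [587.7, -45.1, 263.3]
tcp_rot: [3.14, 0.0, 1.603]
contact_force: [-6.3, 1.5, 23.2]
grip_width: 39.4
```

Call:
{"method": "play_rows", "body": {"commands": [{"offset": [0,0,0],"twist": 0},{"offset": [-0.003,0,0],"twist": 0},{"offset": [-0.003,0,0],"twist": 0}]}}

```text
time: 13.55
tool_pos: [588.0, -51.5, 262.7]
tcp_rot: [3.14, 0.0, 1.602]
contact_force: [1.5, -0.4, 2.8]
grip_width: 39.4
```

Call:
{"method": "play_rows", "body": {"commands": [{"offset": [-0.003,0,0],"twist": 0},{"offset": [-0.002,0,0],"twist": 0}]}}

```text
time: 13.75
tool_pos: [587.7, -56.7, 261.5]
tcp_rot: [-3.14, -0.0, 1.602]
contact_force: [0.9, 0.1, -0.4]
grip_width: 39.2
```

Call:
{"method": "play_rows", "body": {"commands": [{"offset": [0,0,-0.02],"twist": 0},{"offset": [0,0,-0.04],"twist": 0},{"offset": [0.03,0,-0.045],"twist": 0},{"offset": [0.0,-0.04,-0.045],"twist": 0},{"offset": [0,-0.045,0],"twist": 0}], "jaw": 255}}

```text
time: 14.25
tool_pos: [509.6, -30.9, 405.2]
tcp_rot: [3.133, 0.002, 1.604]
contact_force: [0.8, -1.1, 1.4]
grip_width: 4.0
```

Call:
{"method": "play_rows", "body": {"commands": [{"offset": [0,0,0],"twist": 0},{"offset": [0,0,0],"twist": 0}]}}

```text
time: 14.45
tool_pos: [508.2, -31.2, 401.1]
tcp_rot: [-3.141, -0.0, 1.602]
contact_force: [1.0, -0.3, 0.5]
grip_width: 0.3
```

```bash
python3 - <<'E'
from h import *
o,c,im=shot('wrist','w7'); print(list(o['tool_pos']),list(o['tcp_rot']))
o,c,im=shot('scene','s7')
crop('s7','s7b',300,150,420,270,5)
E
```

```text
[np.float64(508.21604169670366), np.float64(-31.162573575444483), np.float64(401.14128265363746)] [np.float64(-3.1412388062943384), np.float64(-0.00024059978669122017), np.float64(1.6017135183323006)]
```

View pics/s7b.png

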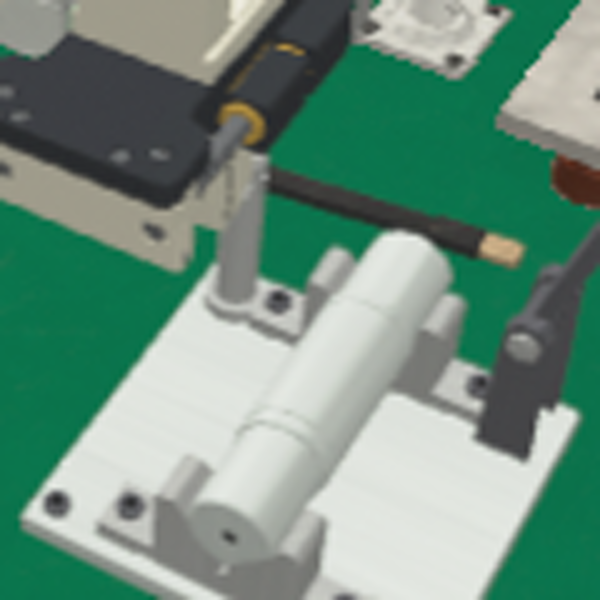

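View pics/w7.png

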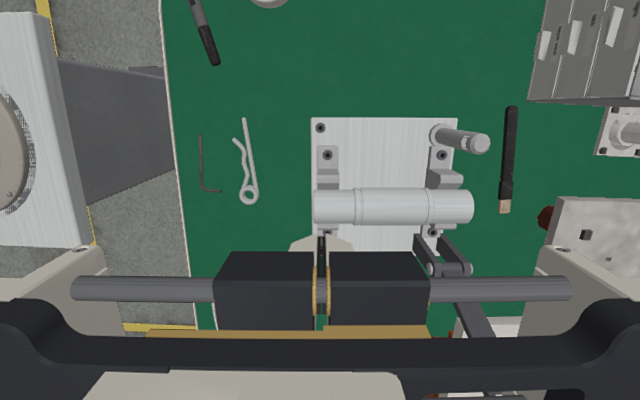

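```bash
python3 - <<'E'
from h import *
np.set_printoptions(precision=3,suppress=True)
a=.0305;org=np.array([587,-52,0]);R=np.array([[np.cos(a),-np.sin(a),0],[np.sin(a),np.cos(a),0],[0,0,1]])
def onx(c,uv,xf):
    o,d=ray(c,uv);o=(o-org)@R;d=d@R;s=(xf-o[0])/d[:,0];return o+d*s[:,None]
c=cam('wrist',dict(tool_pos=[650.98,-49.42,423.97],tcp_rot=[3.14103,-.0019,-3.1101]))
for xf in(59,62,65):
    p=onx(c,[(128,236)],xf)[0];print(p,np.hypot(p[1]+72,p[2]-85.5),np.arctan2(p[2]-85.5,p[1]+72))
s=cam('scene')
p=onx(s,[(260+760/4,100+238/4)],71)[0];print(p,np.hypot(p[1]+72,p[2]-85.5),np.arctan2(p[2]-85.5,p[1]+72))
E
```

```text
[  59.    -125.756  235.371] 159.22038312868125 1.9151826757592387
[  62.    -130.605  228.837] 154.85490308010955 1.9589215179540695
[  65.    -135.455  222.302] 150.80248584180623 2.005103583263358
[  71.    -124.078  257.558] 179.76659228955972 1.8647089628077234
```

```bash
python3 - <<'E'
from h import *
crop('w4','w4d',0,60,260,270,3)
crop('s7','s7d',380,60,640,260,3)
E
```

```text
(no output)
```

View pics/w4d.png

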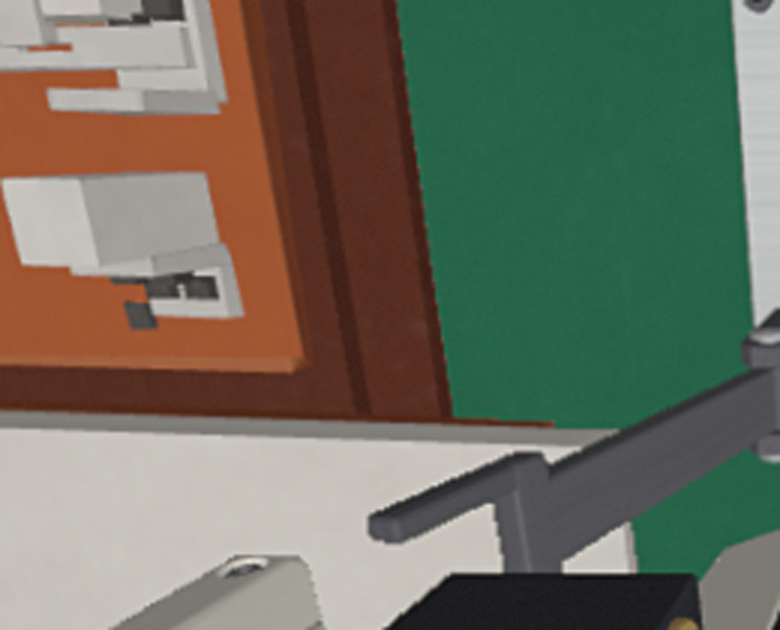

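View pics/s7d.png

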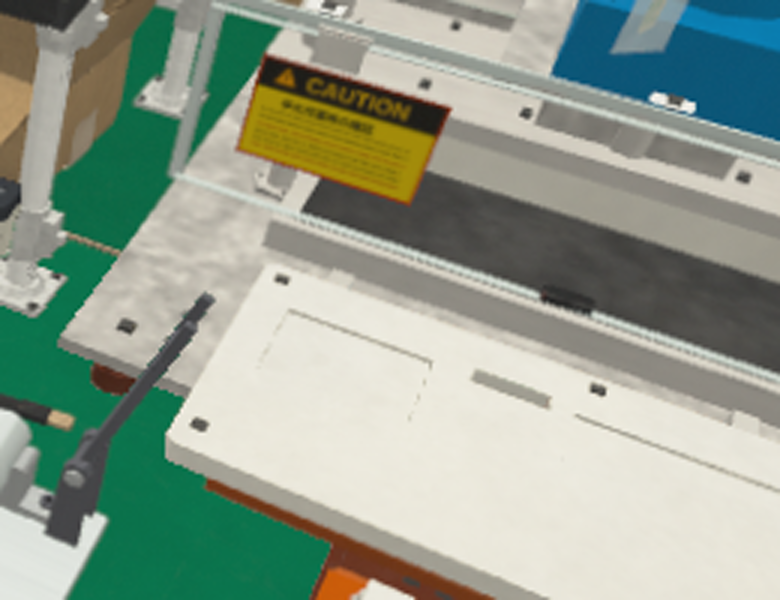

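```bash
python3 - <<'E'
from h import *
np.set_printoptions(precision=1,suppress=True)
c=cam('wrist',dict(tool_pos=[650.98,-49.42,423.97],tcp_rot=[3.14103,-.0019,-3.1101]));s=cam('scene')
def tri(c1,u1,c2,u2):
    o1,d1=ray(c1,[u1]);o2,d2=ray(c2,[u2]);d1=d1[0];d2=d2[0]
    A=np.c_[d1,-d2];x=np.linalg.lstsq(A,o2-o1,rcond=None)[0]
    p=o1+d1*x[0];q=o2+d2*x[1];return (p+q)/2,np.linalg.norm(p-q)
print(tri(c,(206.7,203.5),s,(436.7,204)))
crop('t1','t1d',300,0,640,190,2.35)
E
```

```text
(array([ 665.8, -169.7,  130.9]), np.float64(12.632349434077417))
```

View pics/t1d.png

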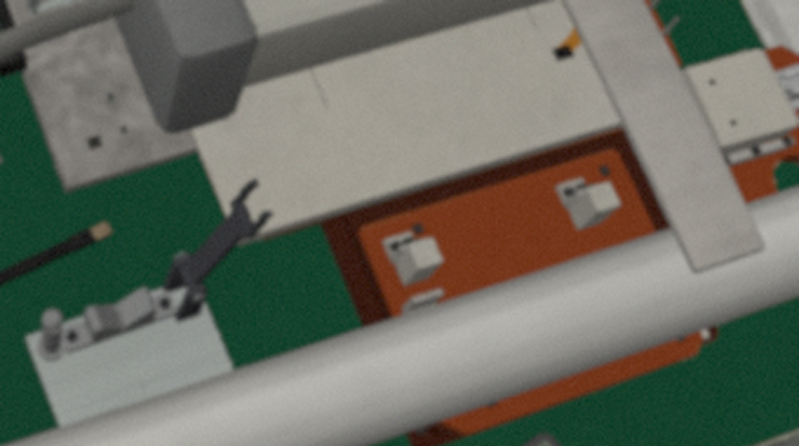

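```bash
python3 - <<'E'
from h import *
np.set_printoptions(precision=1,suppress=True)
s=cam('scene');t=cam('top');c=cam('wrist',dict(tool_pos=[650.98,-49.42,423.97],tcp_rot=[3.14103,-.0019,-3.1101]))
def tri(c1,u1,c2,u2):
    o1,d1=ray(c1,[u1]);o2,d2=ray(c2,[u2]);d1=d1[0];d2=d2[0]
    A=np.c_[d1,-d2];x=np.linalg.lstsq(A,o2-o1,rcond=None)[0]
    p=o1+d1*x[0];q=o2+d2*x[1];return (p+q)/2,np.linalg.norm(p-q)
g=lambda x,y:(300+x/2.35,y/2.35)
print('slab near',tri(s,(436.7,204),t,g(245,243)))
print('slab far',tri(s,(380+265/3,60+262/3),t,g(195,132)))
print('marble corner',tri(s,(380+60/3,60+342/3),t,g(66,190)))
print('strap tip',tri(s,(380+210/3,60+293/3),t,g(255,183)))
print('strap tip2',tri(s,(380+205/3,60+300/3),t,g(270,212)))
E
```

```text
slab near (array([ 662.7, -173.3,  138.5]), np.float64(4.2783088934340325))
slab far (array([ 769.3, -166.4,  204.5]), np.float64(41.76739547605009))
marble corner (array([805.2, -42.8,  48.9]), np.float64(3.698947587657269))
strap tip (array([ 677.9, -168.6,  247.5]), np.float64(3.9454566597053082))
strap tip2 (array([ 644.9, -169.1,  263.9]), np.float64(11.340482886391598))
```

```bash
python3 - <<'E'
from h import *
np.set_printoptions(precision=1,suppress=True)
s=cam('scene')
for z in (60,140,200,300): print(z,onz(s,[(437.7,119.3),(640,181.7),(380+265/3,60+262/3)],z))
E
```

```text
60 [[1072.4  -41.6   60. ]
 [1098.3 -567.8   60. ]
 [ 992.6 -157.9   60. ]]
140 [[ 950.5  -69.   140. ]
 [ 973.2 -531.9  140. ]
 [ 880.3 -171.3  140. ]]
200 [[ 859.   -89.5  200. ]
 [ 879.4 -504.9  200. ]
 [ 796.  -181.3  200. ]]
300 [[ 706.5 -123.8  300. ]
 [ 723.  -460.   300. ]
 [ 655.5 -198.1  300. ]]
```

Call:
{"method": "play_rows", "body": {"commands": [{"offset": [0,0.01,-0.045],"twist": 0},{"offset": [-0.03,0.03,-0.01],"twist": 0},{"offset": [-0.035,0.031,0],"twist": 0},{"offset": [-0.035,0.031,0],"twist": 0},{"offset": [-0.035,0.031,0],"twist": 0}]}}

```text
time: 15.05
tool_pos: [648.1, -163.6, 455.3]
tcp_rot: [-3.142, -0.0, 1.602]
contact_force: [1.1, -0.2, 0.1]
grip_width: 0.6
```

Call:
{"method": "play_rows", "body": {"commands": [{"offset": [-0.035,0.016,0],"twist": 0},{"offset": [-0.005,0,0],"twist": 0},{"offset": [0,0,0],"twist": 0},{"offset": [0,0,0],"twist": 0}]}}

```text
time: 15.45
tool_pos: [663.4, -200.8, 455.8]
tcp_rot: [-3.141, -0.001, 1.603]
contact_force: [0.5, 0.7, 0.3]
grip_width: 0.2
```

```bash
python3 - <<'E'
from h import *
o,c,im=shot('wrist','w8'); print(list(o['tool_pos']),list(o['tcp_rot']))
o,c,im=shot('scene','s8')
crop('s8','s8b',300,20,500,220,3)
E
```

```text
[np.float64(663.4243771412328), np.float64(-200.7779777616191), np.float64(455.75458013874)] [np.float64(-3.1409764036148387), np.float64(-0.0009035110333497354), np.float64(1.6025122523654378)]
```

View pics/s8b.png

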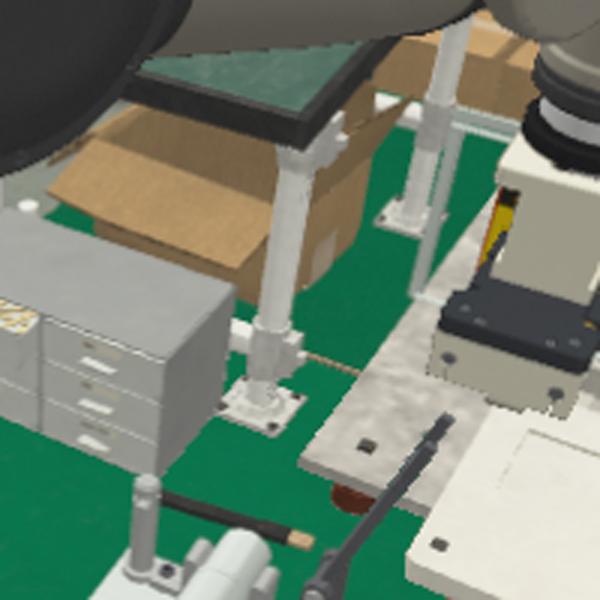

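View pics/w8.png

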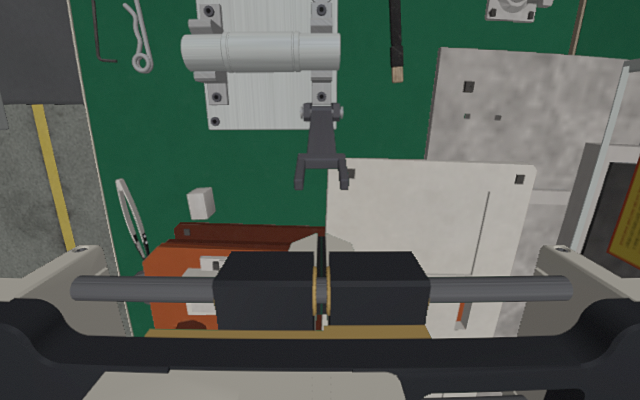

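```bash
python3 - <<'E'
from h import *
np.set_printoptions(precision=1,suppress=True)
c=cam('wrist',dict(tool_pos=[663.4,-200.8,455.75],tcp_rot=[-3.141,-.0009,1.6025]))
print(onz(c,[(300,187),(347,186),(303,158),(338,158)],240))
E
```

```text
[[ 647.3 -170.7  240. ]
 [ 680.4 -169.   240. ]
 [ 649.1 -150.1  240. ]
 [ 673.1 -149.4  240. ]]
```

Call:
{"method": "play_rows", "body": {"commands": [{"offset": [-0.004,0.0,0.02],"twist": 0},{"offset": [0,0,0.025],"twist": 0},{"offset": [0,0,0.015],"twist": 0},{"offset": [0,0,0],"twist": 0},{"offset": [0,0,0],"twist": 0}], "jaw": 222}}

```text
time: 16.05
tool_pos: [663.4, -204.6, 397.5]
tcp_rot: [3.14, 0.0, 1.603]
contact_force: [0.1, -0.7, 0.4]
grip_width: 11.7
```

Call:
{"method": "play_rows", "body": {"commands": [{"offset": [0.012,0.0,0],"twist": 0},{"offset": [0.014,0,0],"twist": 0},{"offset": [0.014,0,0],"twist": 0},{"offset": [0.014,0,0],"twist": 0},{"offset": [0.014,0,0],"twist": 0}]}}

```text
time: 16.55
tool_pos: [661.2, -135.9, 396.8]
tcp_rot: [3.141, 0.0, 1.603]
contact_force: [0.5, -2.1, 0.3]
grip_width: 12.0
```

Call:
{"method": "play_rows", "body": {"commands": [{"offset": [0.01,0.0,0.008],"twist": 0},{"offset": [0.01,0,0.008],"twist": 0},{"offset": [0.012,0,0.003],"twist": 0},{"offset": [0.011,0,0.0025],"twist": 0},{"offset": [0.011,0,0.005],"twist": 0}]}}

```text
time: 17.05
tool_pos: [659.4, -82.7, 369.3]
tcp_rot: [-3.141, -0.0, 1.602]
contact_force: [-0.6, -1.7, 0.2]
grip_width: 12.0
```

Call:
{"method": "play_rows", "body": {"commands": [{"offset": [0.0105,0.0,0.005],"twist": 0},{"offset": [0.0095,0,0.007],"twist": 0},{"offset": [0.0095,0,0.007],"twist": 0},{"offset": [0.008,0,0.0085],"twist": 0},{"offset": [0.008,0,0.0085],"twist": 0}]}}

```text
time: 17.55
tool_pos: [658.1, -37.3, 333.0]
tcp_rot: [3.142, -0.0, 1.602]
contact_force: [-0.0, -0.9, 0.3]
grip_width: 11.8
```

```bash
python3 - <<'E'
from h import *
o,c,im=shot('scene','s9'); print(o['tool_pos'],o['contact_force'])
crop('s9','s9b',300,100,440,260,4)
E
```

```text
[658.10232666 -37.28890244 333.02577766] [-0.03415093 -0.92330894  0.30438178]
```

View pics/s9b.png

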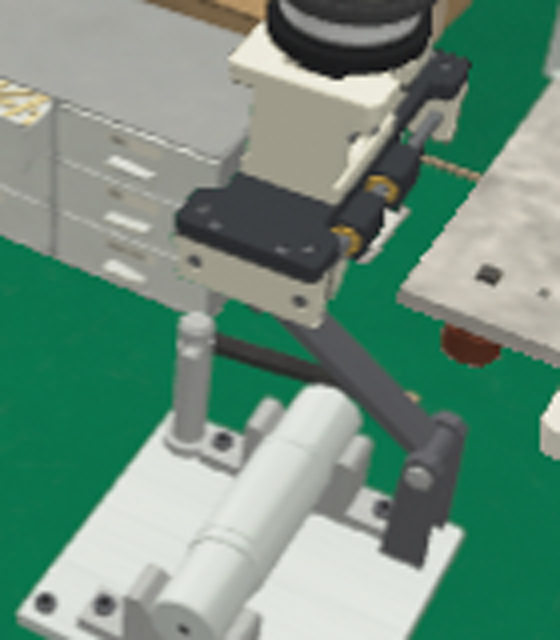

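Call:
{"method": "play_rows", "body": {"commands": [{"offset": [0.006,0.0,0.01],"twist": 0},{"offset": [0.006,0,0.01],"twist": 0},{"offset": [0.004,0,0.011],"twist": 0},{"offset": [0.004,0,0.011],"twist": 0},{"offset": [0.003,0,0.012],"twist": 0}]}}

```text
time: 18.1
tool_pos: [657.4, -14.8, 278.8]
tcp_rot: [3.142, 0.0, 1.602]
contact_force: [0.4, -0.4, 0.5]
grip_width: 11.9
```

Call:
{"method": "play_rows", "body": {"commands": [{"offset": [0.0,0.0,0.004],"twist": 0},{"offset": [0.0,0,0.003],"twist": 0},{"offset": [0.0,0,0.001],"twist": 0}]}}

```text
time: 18.4
tool_pos: [657.4, -15.1, 271.5]
tcp_rot: [-3.141, -0.0, 1.602]
contact_force: [-0.2, 0.1, 1.1]
grip_width: 11.7
```

Call:
{"method": "play_rows", "body": {"commands": [{"offset": [0.0,0.0,0.002],"twist": 0},{"offset": [0.0,0,0.0015],"twist": 0},{"offset": [0.0,0,0.0],"twist": 0}]}}

```text
time: 18.7
tool_pos: [657.5, -15.1, 268.3]
tcp_rot: [3.141, 0.0, 1.602]
contact_force: [0.0, -0.3, 0.5]
grip_width: 11.7
```

Call:
{"method": "play_rows", "body": {"commands": [{"offset": [0.0,0.0,0.001],"twist": 0},{"offset": [0.0,0,0.001],"twist": 0},{"offset": [0.0,0,0.0],"twist": 0}]}}

```text
time: 19.0
tool_pos: [657.4, -15.0, 267.7]
tcp_rot: [3.14, 0.0, 1.602]
contact_force: [-3.9, 0.2, 7.1]
grip_width: 11.7
```

Call:
{"method": "play_rows", "body": {"commands": [{"offset": [0.0,0.0,0.001],"twist": 0},{"offset": [0.0,0,0.001],"twist": 0},{"offset": [0.0,0,0.0],"twist": 0}]}}

```text
time: 19.3
tool_pos: [657.3, -15.0, 267.5]
tcp_rot: [3.139, 0.001, 1.602]
contact_force: [-6.2, 0.9, 17.0]
grip_width: 11.7
```

Call:
{"method": "play_rows", "body": {"commands": [{"offset": [0.0,0.0,-0.02],"twist": 0},{"offset": [0.0,0,-0.04],"twist": 0},{"offset": [0.0,-0.04,-0.03],"twist": 0},{"offset": [0.0,-0.045,0],"twist": 0},{"offset": [0.0,-0.045,0],"twist": 0}], "jaw": 0}}

```text
time: 19.8
tool_pos: [526.0, -19.1, 355.2]
tcp_rot: [3.139, 0.001, 1.602]
contact_force: [-0.6, -0.5, 0.1]
grip_width: 47.5
```

Call:
{"method": "play_rows", "body": {"commands": [{"offset": [0.0,-0.045,0],"twist": 0},{"offset": [-0.01,-0.045,0],"twist": 0},{"offset": [-0.04,-0.03,0],"twist": 0},{"offset": [-0.04,-0.0,0],"twist": 0},{"offset": [0,0,0],"twist": 0}]}}

```text
time: 20.3
tool_pos: [410.0, -116.1, 355.0]
tcp_rot: [3.139, 0.002, 1.598]
contact_force: [0.3, 0.7, -0.3]
grip_width: 87.5
```

```bash
python3 - <<'E'
from h import *
o,c,im=shot('wrist','w10'); print(list(o['tool_pos']),list(o['tcp_rot']))
o,c,im=shot('scene','s10')
crop('s10','s10b',280,140,430,300,4)
E
```

```text
[np.float64(410.0129928969427), np.float64(-116.0556082731699), np.float64(355.01493344610225)] [np.float64(3.1392426984200497), np.float64(0.002425501884441683), np.float64(1.5976794756877255)]
```

View pics/s10b.png

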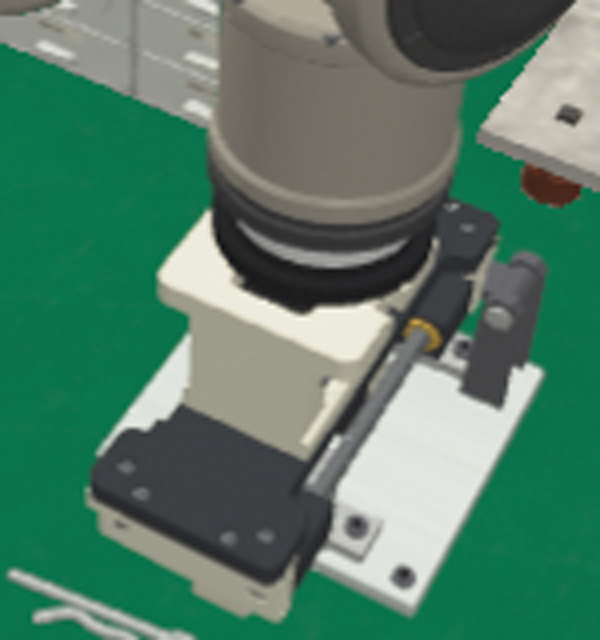

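View pics/w10.png

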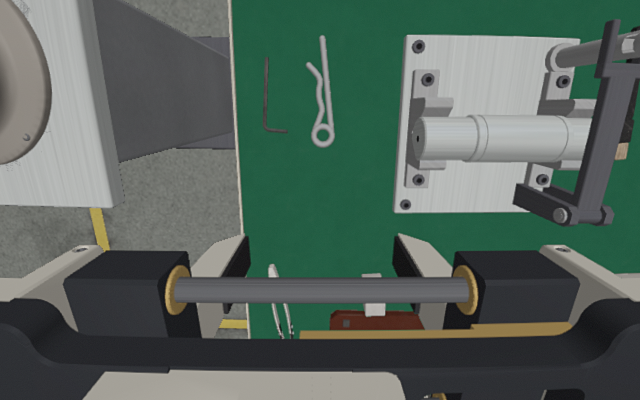

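```bash
python3 - <<'E'
from h import *
np.set_printoptions(precision=2,suppress=True)
crop('w10','w10a',295,25,355,155,4.5)
c=cam('wrist',dict(tool_pos=[410.01,-116.06,355.01],tcp_rot=[3.13924,.002426,1.59768]))
im=cv2.imread('pics/w10.png')[25:155,295:355]
hsv=cv2.cvtColor(im,cv2.COLOR_BGR2HSV); m=((hsv[...,1]<90)&(hsv[...,2]>90)).astype(np.uint8)
n,l,st,_=cv2.connectedComponentsWithStats(m);k=1+np.argmax(st[1:,4]);print(st[k])
m=l==k
ys,xs=np.nonzero(m)
# straight leg: rightmost run per row in rows between tip and coil
L=[]
for y in range(ys.min()+3,ys.min()+75,2):
    r=np.nonzero(m[y])[0]; 
    runs=np.split(r,np.where(np.diff(r)>1)[0]+1); L.append((runs[-1].mean()+295,y+25,len(runs),len(runs[-1])))
L=np.array(L); print(L[:,2:].T)
Lp=onz(c,L[:,:2],3); 
v=cv2.fitLine(Lp[:,:2].astype(np.float32),cv2.DIST_HUBER,0,.01,.01).ravel();print('dir',v,np.arctan2(v[1],v[0]))
tip=onz(c,[(xs[ys==ys.min()].mean()+295,ys.min()+25)],3);print('tip',tip)
b=ys.max(); print('coil bottom',onz(c,[(xs[ys==b].mean()+295,b+25)],6))
yy=ys>b-26; print('coil extents cols',xs[yy].min()+295,xs[yy].max()+295,'bottom',b+25)
E
```

```text
[  11   10   29  113 1402]
[[ 1.  1.  1.  1.  1.  1.  1.  1.  1.  1.  1.  1.  2.  2.  2.  2.  2.  2.
   2.  2.  1.  1.  1.  2.  2.  2.  2.  2.  2.  2.  2.  2.  2.  2.  2.  2.]
 [ 7.  7.  7.  6.  6.  7.  7.  7.  6.  7.  7.  7.  6.  6.  6.  7.  7.  7.
   6.  6. 14. 13. 13.  6.  6.  6.  7.  7.  6.  6.  6.  7.  7.  6.  6.  6.]]
dir [  0.13  -0.99 413.08  -4.07] -1.4374626
tip [[407.61  40.04   3.  ]]
coil bottom [[410.67 -75.13   6.  ]]
coil extents cols 311 334 bottom 147
```

View pics/w10a.png

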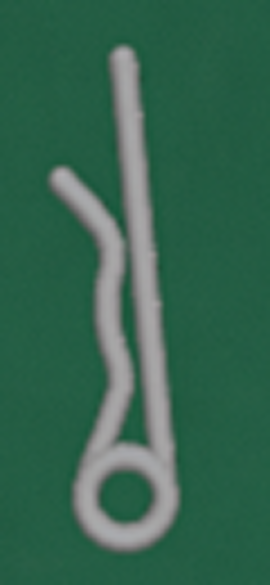

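```bash
python3 - <<'E'
from h import *
np.set_printoptions(precision=3,suppress=True)
c=cam('wrist',dict(tool_pos=[410.01,-116.06,355.01],tcp_rot=[3.13924,.002426,1.59768]))
im=cv2.imread('pics/w10.png')[25:155,295:355]
hsv=cv2.cvtColor(im,cv2.COLOR_BGR2HSV); m=((hsv[...,1]<90)&(hsv[...,2]>90))
L=[]
for y in range(14,85):
    r=np.nonzero(m[y])[0]; 
    if len(r)==0: continue
    run=np.split(r,np.where(np.diff(r)>1)[0]+1)[-1]
    if len(run)<9: L.append((run.mean()+295,y+25))
P=onz(c,L,3)[:,:2]
p=np.polyfit(P[:,1],P[:,0],1);print('x=',p,np.std(P[:,0]-np.polyval(p,P[:,1])))
th=np.arctan2(1,p[0]);print('yaw',th)
C=onz(c,[(323,135.2)],6)[0];print('coil',C)
ux=np.array([np.cos(th),np.sin(th)]);uy=np.array([-ux[1],ux[0]])
q=np.array([np.polyval(p,C[1]),C[1]]);print('leg offset from coil',(q-C[:2])@uy)
tip=np.array([np.polyval(p,40),40]);print('tip ahead',(tip-C[:2])@ux)
E
```

```text
x= [ -0.134 412.576] 0.1691257000529582
yaw 1.7042284191446164
coil [411.441 -61.942   6.   ]
leg offset from coil -9.365185635301595
tip ahead 101.59918893970874
```

Call:
{"method": "play_rows", "body": {"commands": [{"offset": [0.027,0.001,0],"twist": -6.1},{"offset": [0.027,0.004,0],"twist": 0},{"offset": [0,0,0.045],"twist": 0},{"offset": [0,0,0.045],"twist": 0},{"offset": [0,0,0.02],"twist": 0}], "jaw": 145}}

```text
time: 20.9
tool_pos: [409.7, -56.5, 241.5]
tcp_rot: [-3.138, -0.002, 1.711]
contact_force: [-0.3, 0.8, 0.3]
grip_width: 55.7
```

Call:
{"method": "play_rows", "body": {"commands": [{"offset": [0,0,0.02],"twist": 0},{"offset": [0,0,0],"twist": 0},{"offset": [0,0,0],"twist": 0}]}}

```text
time: 21.2
tool_pos: [411.0, -57.7, 224.4]
tcp_rot: [-3.141, -0.001, 1.71]
contact_force: [-0.3, 0.3, -0.0]
grip_width: 40.0
```

Call:
{"method": "play_rows", "body": {"commands": [{"offset": [-0.0043,0,0.01],"twist": 0.3},{"offset": [0,0,0.015],"twist": 0},{"offset": [0,0,0.012],"twist": 0},{"offset": [0,0,0.005],"twist": 0},{"offset": [0,0,0],"twist": 0}]}}

```text
time: 21.7
tool_pos: [411.4, -62.8, 182.2]
tcp_rot: [-3.141, -0.0, 1.703]
contact_force: [0.2, 0.4, 0.2]
grip_width: 39.8
```

```bash
python3 - <<'E'
from h import *
o,c,im=shot('wrist','w11'); print(list(o['tool_pos']),list(o['tcp_rot']),o['contact_force'])
E
```

```text
[np.float64(411.4221391170989), np.float64(-62.84578491463091), np.float64(182.16656899981896)] [np.float64(-3.1414770175250064), np.float64(-0.00015564580117288784), np.float64(1.703050530713412)] [0.24197867 0.3788261  0.19967939]
```

View pics/w11.png

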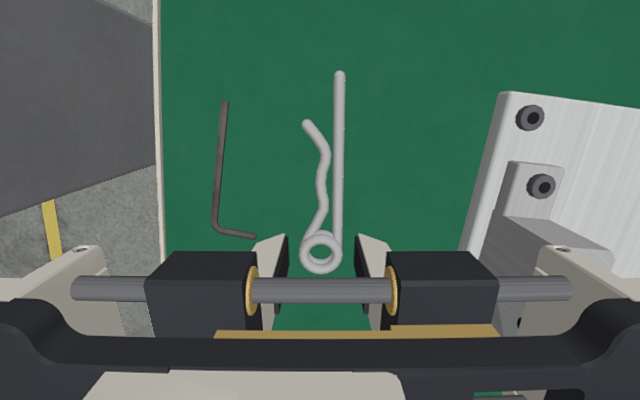

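```bash
python3 - <<'E'
from h import *
np.set_printoptions(precision=2,suppress=True)
c=cam('wrist',dict(tool_pos=[411.42,-62.85,182.17],tcp_rot=[-3.1415,-.0002,1.70305]))
print(proj(c,[411.42,-62.85,6]),onz(c,[(321,253)],9),onz(c,[(339.5,76),(338,230)],3))
E
```

```text
[[321.23 252.29]] [[411.14 -61.77   9.  ]] [[407.74  37.04   3.  ]
 [419.69 -48.25   3.  ]]
```

Call:
{"method": "play_rows", "body": {"commands": [{"offset": [0,0,0.0015],"twist": 0},{"offset": [0,0,0],"twist": 0},{"offset": [0,0,0],"twist": 0},{"offset": [0,0,0],"twist": 0},{"offset": [0,0,0],"twist": 0}], "jaw": 255}}

```text
time: 22.25
tool_pos: [411.5, -62.8, 181.1]
tcp_rot: [3.141, 0.0, 1.703]
contact_force: [-0.9, 1.2, 4.7]
grip_width: 24.9
```

Call:
{"method": "play_rows", "body": {"commands": [{"offset": [0,0,0],"twist": 0},{"offset": [0,0,-0.01],"twist": 0},{"offset": [0,0,-0.03],"twist": 0},{"offset": [0,0,-0.04],"twist": 0},{"offset": [0,0,-0.02],"twist": 0}]}}

```text
time: 22.75
tool_pos: [411.6, -62.8, 283.6]
tcp_rot: [3.139, 0.001, 1.703]
contact_force: [0.6, 0.1, -0.6]
grip_width: 24.6
```

```bash
python3 - <<'E'
from h import *
o,c,im=shot('wrist','w12'); print(list(o['tool_pos']),list(o['tcp_rot']),o['contact_force'])
crop('w12','w12a',260,50,390,280,2.5)
shot('scene','s12');crop('s12','s12a',250,200,370,300,5)
E
```

```text
[np.float64(411.5908810031235), np.float64(-62.7668749931322), np.float64(283.63544159963476)] [np.float64(3.138808499554562), np.float64(0.0012982620167978354), np.float64(1.7034167049337796)] [ 0.55031132  0.06099246 -0.56307144]
```

View pics/w12a.png

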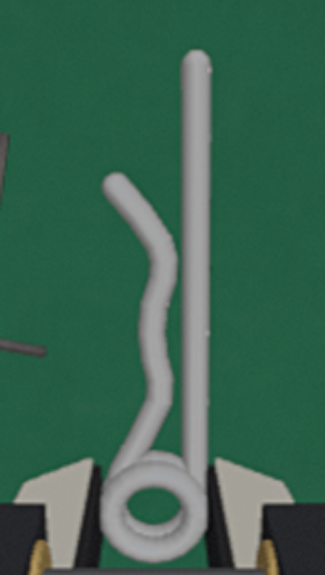

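View pics/s12a.png

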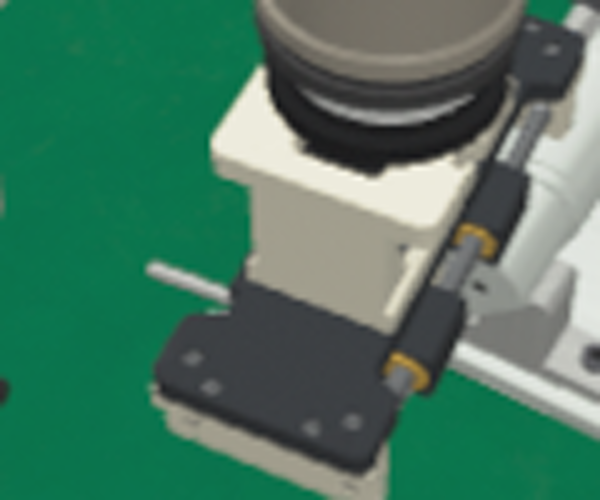

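```bash
python3 - <<'E'
from h import *
np.set_printoptions(precision=2,suppress=True)
p=viewer.camera_params('wrist');T=np.array(p['T_tool_cam']);c=cam('wrist',dict(tool_pos=[0,0,0],tcp_rot=[0,0,0]))
for f in('w11','w12'):
    im=cv2.imread(f'pics/{f}.png')[50:250,290:390];hsv=cv2.cvtColor(im,cv2.COLOR_BGR2HSV); m=((hsv[...,1]<90)&(hsv[...,2]>90))
    L=[]
    for y in range(0,190):
        r=np.nonzero(m[y])[0]
        if len(r)==0: continue
        run=np.split(r,np.where(np.diff(r)>1)[0]+1)
        run=[q for q in run if len(q)>4 and q.mean()>35]
        if run: L.append((run[0].mean()+290,y+50,len(run[0])))
    L=np.array(L);print(f,L[:4].tolist(),'len',L.shape)
    ok=L[:,2]<16; ok[:6]=False
    P=onz(c,L[ok][:120,:2],179.2 if f=='w11' else 178)
    q=np.polyfit(P[:,0],P[:,1],1);print(f,q,'at 102,43:',np.polyval(q,[102,43,0]), 'tip x',onz(c,[L[0,:2]],179.2 if f=='w11' else 178)[0])
    w=L[:,2];print('width top/bottom',w[10:20].mean(),w[100:110].mean())
E
```

```text
w11 [[339.0, 70.0, 5.0], [339.0, 71.0, 7.0], [339.0, 72.0, 9.0], [339.0, 73.0, 11.0]] len (168, 3)
w11 [0.01 8.61] at 102,43: [9.3  8.9  8.61] tip x [102.35   9.24 179.2 ]
width top/bottom 13.0 12.0
w12 [[338.0, 70.0, 7.0], [338.0, 71.0, 9.0], [338.5, 72.0, 10.0], [338.0, 73.0, 11.0]] len (168, 3)
w12 [-0.01  9.77] at 102,43: [8.62 9.28 9.77] tip x [102.21   8.66 178.  ]
width top/bottom 13.0 12.0
```

Call:
{"method": "play_rows", "body": {"commands": [{"offset": [0,0,-0.04],"twist": 8},{"offset": [0,0,-0.01],"twist": 8},{"offset": [0,0,0],"twist": 8},{"offset": [0,0,0],"twist": 8},{"offset": [0,0,0],"twist": 8}]}}

```text
time: 23.35
tool_pos: [411.0, -62.6, 329.9]
tcp_rot: [-3.14, 0.0, 0.999]
contact_force: [-0.1, -0.1, -0.8]
grip_width: 24.9
```

Call:
{"method": "play_rows", "body": {"commands": [{"offset": [0,0,0],"twist": 8},{"offset": [0,0,0],"twist": 8},{"offset": [0,0,0],"twist": 8},{"offset": [0,0,0],"twist": 8},{"offset": [0,0,0],"twist": 8}]}}

```text
time: 23.85
tool_pos: [411.0, -62.6, 329.7]
tcp_rot: [-3.14, 0.002, 0.301]
contact_force: [-0.8, -0.7, -0.2]
grip_width: 24.6
```

Call:
{"method": "play_rows", "body": {"commands": [{"offset": [0,0,0],"twist": 8},{"offset": [0,0,0],"twist": 8},{"offset": [0,0,0],"twist": 0},{"offset": [0,0,0],"twist": 0}]}}

```text
time: 24.25
tool_pos: [411.1, -62.7, 330.1]
tcp_rot: [-3.141, 0.001, 0.031]
contact_force: [-0.2, -1.1, -0.8]
grip_width: 25.1
```

Call:
{"method": "play_rows", "body": {"commands": [{"offset": [0.028,-0.024,0],"twist": 0.5},{"offset": [0.035,-0.03,0],"twist": 0},{"offset": [0.035,-0.028,0],"twist": 0},{"offset": [0.015,-0.01,0.01],"twist": 0},{"offset": [0,0,0.018],"twist": 0}]}}

```text
time: 24.75
tool_pos: [524.4, 33.3, 302.8]
tcp_rot: [-3.141, -0.003, 0.025]
contact_force: [-1.2, 0.3, -0.7]
grip_width: 24.9
```

Call:
{"method": "play_rows", "body": {"commands": [{"offset": [0,0,0],"twist": 0},{"offset": [0,0,0],"twist": 0},{"offset": [0,0,0],"twist": 0}]}}

```text
time: 25.05
tool_pos: [522.3, 31.3, 303.5]
tcp_rot: [-3.142, -0.001, 0.019]
contact_force: [-0.3, 0.7, -0.7]
grip_width: 24.9
```

```bash
python3 - <<'E'
from h import *
o,c,im=shot('wrist','w13'); print(list(o['tool_pos']),list(o['tcp_rot']),o['contact_force'])
shot('scene','s13');crop('s13','s13a',270,120,420,270,4)
shot('top','t13')
E
```

```text
[np.float64(522.3358584278183), np.float64(31.30774375459749), np.float64(303.51017392737435)] [np.float64(-3.141589576955276), np.float64(-0.0009208319457725267), np.float64(0.019452703389739368)] [-0.33097567  0.72160602 -0.69647532]
```

View pics/w13.png

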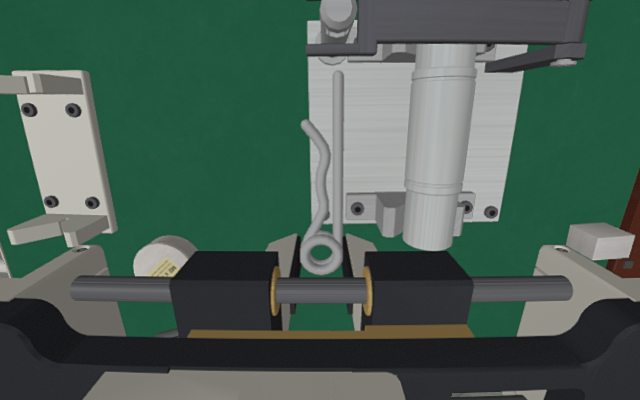

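View pics/s13a.png

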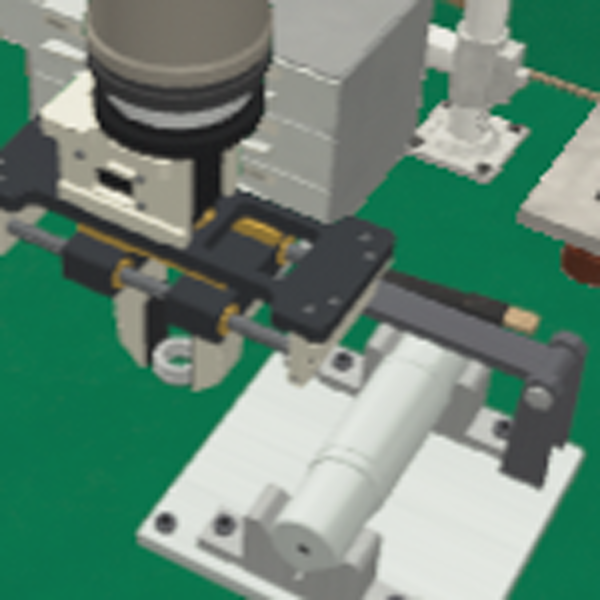

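```bash
python3 - <<'E'
from h import *
np.set_printoptions(precision=2,suppress=True)
crop('w13','w13a',290,0,390,100,6)
c=cam('wrist',dict(tool_pos=[522.34,31.31,303.51],tcp_rot=[-3.14159,-.0009,.01945]))
print(onz(c,[(338.5,8),(321.5,10),(355.5,10)],112), onz(c,[(338.3,72),(338,230)],303.5-178.1))
E
```

```text
[[655.61  25.9  112.  ]
 [654.49  34.83 112.  ]
 [654.87  16.9  112.  ]] [[622.48  25.66 125.4 ]
 [535.04  22.72 125.4 ]]
```

View pics/w13a.png

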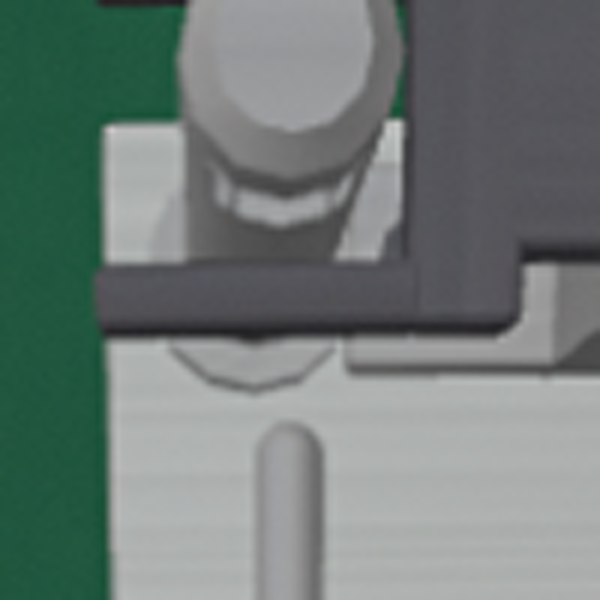

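```bash
python3 - <<'E'
from h import *
np.set_printoptions(precision=2,suppress=True)
c=cam('wrist',dict(tool_pos=[522.34,31.31,303.51],tcp_rot=[-3.14159,-.0009,.01945]))
print(onz(c,[(290+284/6,205/6),(290+217/6,190/6),(290+352/6,190/6),(290+284/6,180/6),(290+284/6,225/6)],96))
print(proj(c,[[645.5,25.2,96],[645.5,25.2,100.5],[645.5,25.2,91.5],[645.5,20.7,96],[645.5,29.7,96]])*1, [(290+284/6,205/6)])
E
```

```text
[[646.67  25.36  96.  ]
 [647.87  31.94  96.  ]
 [648.15  18.76  96.  ]
 [648.89  25.43  96.  ]
 [644.89  25.3   96.  ]]
[[337.54  36.36]
 [337.97  34.47]
 [337.13  38.16]
 [345.18  36.54]
 [329.89  36.19]] [(337.3333333333333, 34.166666666666664)]
```

Call:
{"method": "play_rows", "body": {"commands": [{"offset": [0.007,0.0014,0.01],"twist": 0},{"offset": [0.007,0,0.01],"twist": 0},{"offset": [0,0,0.005],"twist": 0},{"offset": [0,0,0],"twist": 0},{"offset": [0,0,0],"twist": 0}]}}

```text
time: 25.7
tool_pos: [536.3, 30.5, 277.4]
tcp_rot: [-3.141, 0.001, 0.019]
contact_force: [0.1, -0.5, -1.0]
grip_width: 24.6
```

Call:
{"method": "play_rows", "body": {"commands": [{"offset": [0,0,0.002],"twist": 0},{"offset": [0,0,0.001],"twist": 0},{"offset": [0,0,0.001],"twist": 0},{"offset": [0,0,0],"twist": 0}]}}

```text
time: 26.1
tool_pos: [536.3, 30.5, 273.8]
tcp_rot: [-3.142, -0.0, 0.019]
contact_force: [-1.1, -0.3, -0.6]
grip_width: 24.8
```

```bash
python3 - <<'E'
from h import *
o,c,im=shot('wrist','w14'); print(list(o['tool_pos']),list(o['tcp_rot']),o['contact_force'],o['moment'])
crop('w14','w14a',290,0,390,130,5)
E
```

```text
[np.float64(536.3160597707994), np.float64(30.529147350571698), np.float64(273.7787821367245)] [np.float64(-3.14151975279289), np.float64(-2.5656860015210725e-05), np.float64(0.019091388117495223)] [-1.1376047  -0.31857288 -0.6241862 ] [ 0.01367573  0.21086324 -0.04953266]
```

View pics/w14a.png

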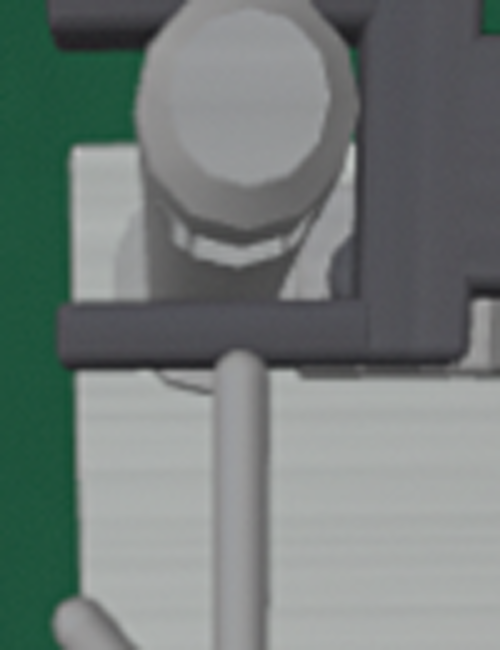

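Call:
{"method": "play_rows", "body": {"commands": [{"offset": [0.003,-0.0006,0],"twist": 0},{"offset": [0.001,0,0.001],"twist": 0},{"offset": [0,0,0.001],"twist": 0},{"offset": [0,0,0],"twist": 0}]}}

```text
time: 26.55
tool_pos: [540.3, 31.2, 271.5]
tcp_rot: [-3.141, 0.0, 0.019]
contact_force: [-0.3, -0.8, 0.2]
grip_width: 24.7
```

Call:
{"method": "play_rows", "body": {"commands": [{"offset": [0,0,0.0007],"twist": 0},{"offset": [0,0,0.0],"twist": 0},{"offset": [0,0,0],"twist": 0}]}}

```text
time: 26.85
tool_pos: [540.3, 31.2, 271.1]
tcp_rot: [-3.142, 0.0, 0.019]
contact_force: [-0.8, 0.3, -0.6]
grip_width: 24.9
```

Call:
{"method": "play_rows", "body": {"commands": [{"offset": [0,0,0.0007],"twist": 0},{"offset": [0,0,0.0],"twist": 0},{"offset": [0,0,0],"twist": 0}]}}

```text
time: 27.15
tool_pos: [540.4, 31.2, 270.4]
tcp_rot: [-3.142, -0.0, 0.019]
contact_force: [0.4, 0.5, -0.1]
grip_width: 24.7
```

Call:
{"method": "play_rows", "body": {"commands": [{"offset": [0,0,0.0008],"twist": 0},{"offset": [0,0,0.0],"twist": 0}]}}

```text
time: 27.35
tool_pos: [540.4, 31.2, 269.5]
tcp_rot: [-3.142, 0.0, 0.019]
contact_force: [-0.5, 0.4, -0.6]
grip_width: 24.8
```

```bash
python3 - <<'E'
from h import *
o=status.get_obs();print(o['contact_force'],o['moment'],o['tool_pos'])
E
```

```text
[-0.48163213  0.44052786 -0.58841882] [-0.05759524  0.16188354  0.04162936] [540.36148792  31.18669504 269.5100565 ]
```

Call:
{"method": "play_rows", "body": {"commands": [{"offset": [0,0,0.0008],"twist": 0},{"offset": [0,0,0.0],"twist": 0}]}}

```text
time: 27.55
tool_pos: [540.3, 31.2, 268.7]
tcp_rot: [-3.142, 0.0, 0.019]
contact_force: [-0.1, -0.3, -0.4]
grip_width: 24.8
```

```bash
python3 - <<'E'
from h import *
o,c,im=shot('wrist','w15');print(o['contact_force'],o['moment'],o['tool_pos'])
crop('w15','w15a',290,0,390,130,5)
E
```

```text
[-0.10645569 -0.27184792 -0.43222376] [-0.03001395  0.18824011  0.02243905] [540.34727202  31.1929523  268.70224338]
```

View pics/w15a.png

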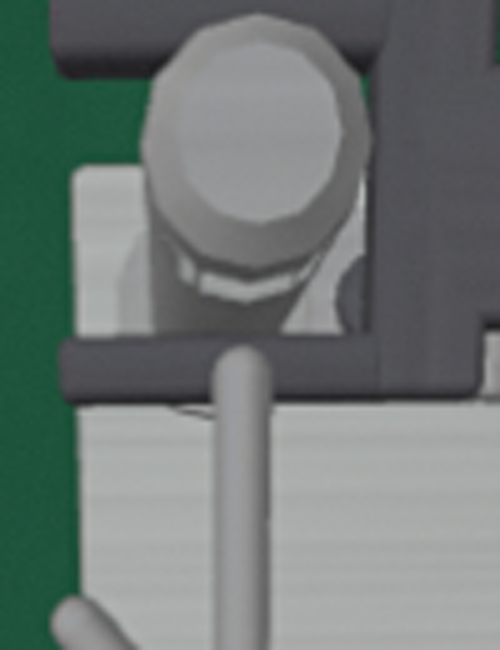

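Call:
{"method": "play_rows", "body": {"commands": [{"offset": [0,0,0.001],"twist": 0},{"offset": [0,0,0.0],"twist": 0},{"offset": [0,0,0.0],"twist": 0}]}}

```text
time: 27.9
tool_pos: [540.4, 31.2, 267.8]
tcp_rot: [-3.141, -0.0, 0.019]
contact_force: [0.0, -0.1, -0.5]
grip_width: 24.7
```

Call:
{"method": "play_rows", "body": {"commands": [{"offset": [0,0,0.001],"twist": 0},{"offset": [0,0,0.0],"twist": 0},{"offset": [0,0,0.0],"twist": 0}]}}

```text
time: 28.2
tool_pos: [540.4, 31.2, 266.8]
tcp_rot: [-3.141, -0.0, 0.019]
contact_force: [0.2, 0.2, 0.0]
grip_width: 24.5
```

```bash
python3 - <<'E'
from h import *
o,c,im=shot('scene','s15');print(o['contact_force'],o['moment'],o['tool_pos'])
crop('s15','s15a',300,150,400,250,6)
E
```

```text
[0.20694388 0.19428628 0.03909171] [-0.05903374  0.110464   -0.00560638] [540.36472986  31.21559294 266.76939319]
```

View pics/s15a.png

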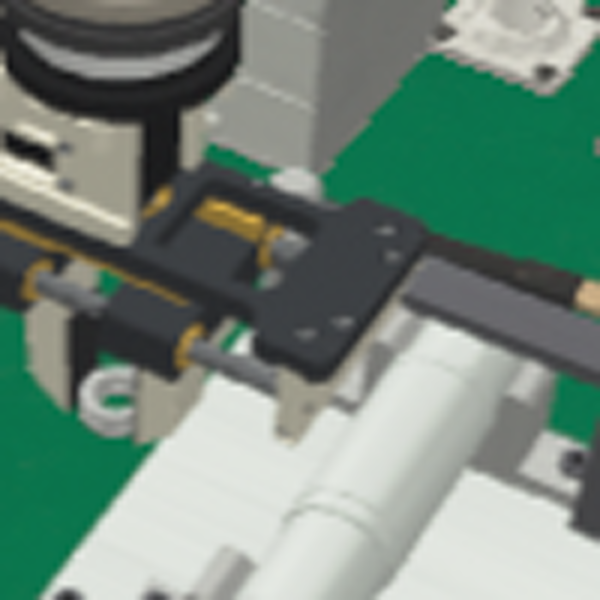

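Call:
{"method": "play_rows", "body": {"commands": [{"offset": [0,0,0.001],"twist": 0},{"offset": [0,0,0.0],"twist": 0},{"offset": [0,0,0.0],"twist": 0}]}}

```text
time: 28.55
tool_pos: [540.4, 31.2, 265.8]
tcp_rot: [-3.141, -0.0, 0.019]
contact_force: [-0.6, -0.0, 1.4]
grip_width: 24.6
```

```bash
python3 - <<'E'
from h import *
np.set_printoptions(precision=2,suppress=True)
o=status.get_obs();print(o['contact_force'],o['moment'],o['tool_pos'])
s=cam('scene')
for z in (85,90,95,100): print(z,onz(s,[(300+112/6,150+400/6)],z), proj(s,[541.5,31,z]))
E
```

```text
[-0.6  -0.    1.37] [-0.03  0.16  0.06] [540.38  31.22 265.8 ]
85 [[546.28  34.24  85.  ]] [[318.75 218.68]]
90 [[542.47  31.87  90.  ]] [[318.77 217.12]]
95 [[538.66  29.5   95.  ]] [[318.79 215.55]]
100 [[534.86  27.13 100.  ]] [[318.8  213.96]]
```

Call:
{"method": "play_rows", "body": {"commands": [{"offset": [0,0,0.001],"twist": 0},{"offset": [0,0,0.0],"twist": 0},{"offset": [0,0,0.0],"twist": 0}]}}

```text
time: 28.85
tool_pos: [540.4, 31.2, 264.8]
tcp_rot: [-3.142, 0.0, 0.019]
contact_force: [-0.3, 0.2, 2.4]
grip_width: 24.4
```

```bash
python3 - <<'E'
from h import *
np.set_printoptions(precision=2,suppress=True)
o,c,im=shot('wrist','w16');print(o['contact_force'],o['moment'],o['tool_pos'])
crop('w16','w16a',270,30,370,280,3)
crop('w12','w12c',270,30,370,280,3)
a=cv2.imread('pics/w16a.png');b=cv2.imread('pics/w12c.png');cv2.imwrite('pics/cmp.png',np.hstack([a,b])[:600])
E
```

```text
[-0.3   0.17  2.39] [-0.05  0.12  0.01] [540.35  31.21 264.76]
```

View pics/cmp.png

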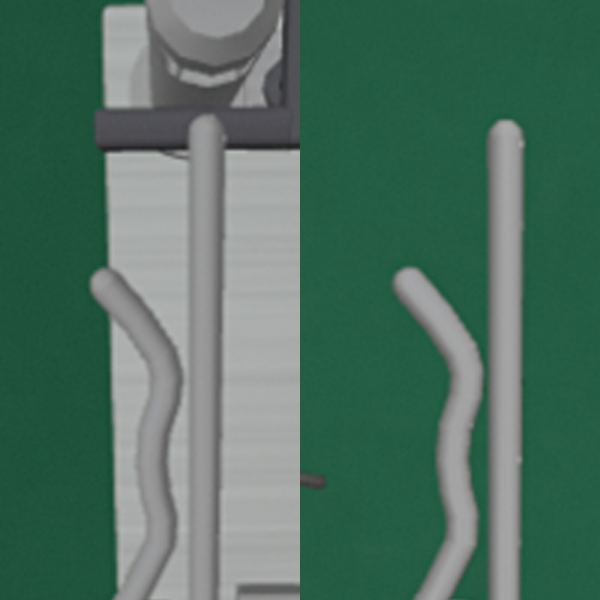

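```bash
python3 - <<'E'
from h import *
np.set_printoptions(precision=2,suppress=True)
c=cam('wrist',dict(tool_pos=[0,0,0],tcp_rot=[0,0,0]))
print(proj(c,[[105.2-3,9.2,178.1],[102.2,9.2,173.1],[75,-8,178.1],[75,-8,173.1]]))
def tip(f):
    im=cv2.imread(f'pics/{f}.png');g=cv2.cvtColor(im,cv2.COLOR_BGR2GRAY);return g[60:80,336:342].mean(1).astype(int)
for f in ('w11','w12','w13','w14','w15','w16'): print(f,tip(f))
E
```

```text
[[341.52  67.03]
 [342.21  65.62]
 [308.43 121.96]
 [308.03 122.37]]
w11 [ 82  81  81  81  81  81  81  81  80  79 109 159 175 176 175 172 170 169
 169 169]
w12 [ 73  73  72  73  73  73  72  73  70  77 130 158 164 164 163 160 159 159
 159 159]
w13 [157 154 141 129 155 176 179 177 175 173 156 141 142 147 149 148 148 148
 148 148]
w14 [ 75  81  83  83  82  81  79  78  76  74 101 128 139 144 145 144 143 144
 144 144]
w15 [ 88  72  74  75  75  75  71  72  79 104 130 141 145 147 146 145 145 145
 145 145]
w16 [ 71  73  74  75  75  71  72  80 112 136 144 148 149 149 147 147 147 147
 147 147]
```

Call:
{"method": "play_rows", "body": {"commands": [{"offset": [0,0,-0.003],"twist": 0},{"offset": [0,0,0.0],"twist": 0},{"offset": [0.003,0,0.0],"twist": 0},{"offset": [0.003,0,0.0],"twist": 0},{"offset": [0.002,0,0.0],"twist": 0}]}}

```text
time: 29.4
tool_pos: [547.9, 31.4, 267.2]
tcp_rot: [-3.141, 0.003, 0.019]
contact_force: [-0.4, -0.2, 0.3]
grip_width: 24.8
```

```bash
python3 - <<'E'
from h import *
np.set_printoptions(precision=2,suppress=True)
o,c,im=shot('wrist','w17');print(o['contact_force'],o['moment'],o['tool_pos'])
crop('w17','w17a',290,0,390,130,5)
E
```

```text
[-0.4  -0.18  0.35] [-0.02  0.14  0.02] [547.9   31.39 267.24]
```

View pics/w17a.png

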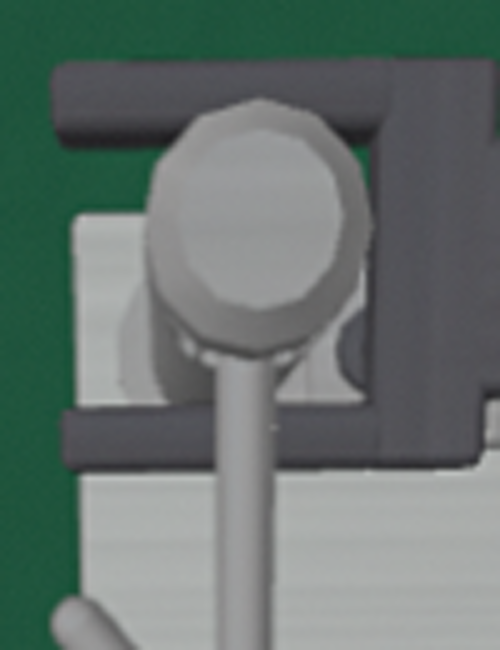

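Call:
{"method": "play_rows", "body": {"commands": [{"offset": [0.003,-0.0005,0],"twist": 0},{"offset": [0.003,0,0.0],"twist": 0},{"offset": [0.003,0,-0.0003],"twist": 0},{"offset": [0.003,0,-0.0003],"twist": 0},{"offset": [0.002,0,0.0],"twist": 0}]}}

```text
time: 29.95
tool_pos: [562.7, 32.1, 268.5]
tcp_rot: [-3.142, -0.0, 0.019]
contact_force: [-0.4, -0.1, -0.0]
grip_width: 24.9
```

Call:
{"method": "play_rows", "body": {"commands": [{"offset": [0.002,0,-0.0007],"twist": 0},{"offset": [0.002,0,-0.0007],"twist": 0},{"offset": [0.002,0,-0.0007],"twist": 0},{"offset": [0.002,0,-0.0007],"twist": 0},{"offset": [0.0,0,0.0],"twist": 0}]}}

```text
time: 30.45
tool_pos: [570.7, 32.2, 271.3]
tcp_rot: [-3.142, -0.001, 0.019]
contact_force: [0.2, 0.2, -0.3]
grip_width: 25.2
```

```bash
python3 - <<'E'
from h import *
np.set_printoptions(precision=2,suppress=True)
o,c,im=shot('wrist','w18');print(o['contact_force'],o['moment'],o['tool_pos'])
crop('w18','w18a',270,20,400,270,2.4)
E
```

```text
[ 0.2   0.19 -0.31] [-0.02  0.07 -0.02] [570.69  32.24 271.32]
```

View pics/w18a.png

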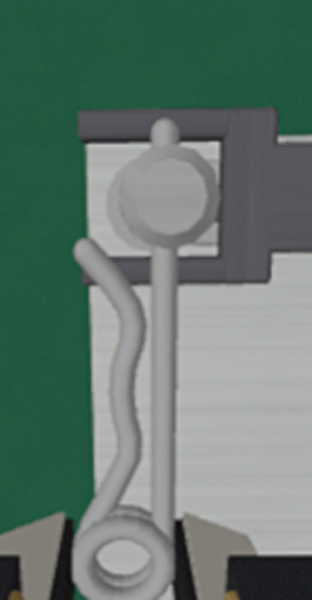

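Call:
{"method": "play_rows", "body": {"commands": [{"offset": [0.004,0,-0.001],"twist": 0},{"offset": [0.004,0,-0.001],"twist": 0},{"offset": [0.004,0,-0.0005],"twist": 0},{"offset": [0.004,0,0],"twist": 0},{"offset": [0.002,0,0.0],"twist": 0}]}}

```text
time: 31.0
tool_pos: [588.5, 32.8, 273.4]
tcp_rot: [-3.141, 0.001, 0.019]
contact_force: [-2.5, 1.2, -0.1]
grip_width: 24.4
```

```bash
python3 - <<'E'
from h import *
np.set_printoptions(precision=2,suppress=True)
o,c,im=shot('wrist','w19');print(o['contact_force'],o['moment'],o['tool_pos'])
crop('w19','w19a',270,20,400,270,2.4)
E
```

```text
[-2.45  1.23 -0.11] [0.23 0.69 0.04] [588.48  32.83 273.4 ]
```

View pics/w19a.png

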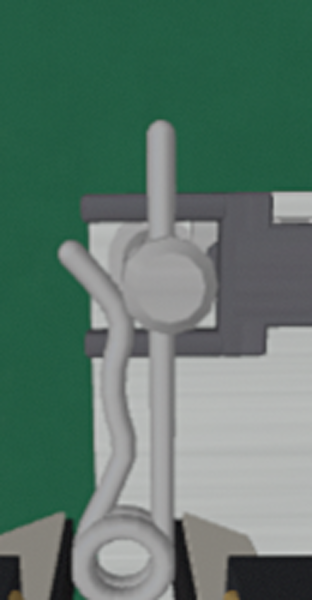

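Call:
{"method": "play_rows", "body": {"commands": [{"offset": [0.003,0,0],"twist": 0},{"offset": [0.003,0,0],"twist": 0},{"offset": [0.003,0,0],"twist": 0},{"offset": [0.003,0,0],"twist": 0},{"offset": [0.0,0,0.0],"twist": 0}]}}

```text
time: 31.55
tool_pos: [601.1, 33.0, 273.9]
tcp_rot: [-3.141, -0.002, 0.019]
contact_force: [0.6, 4.0, 0.0]
grip_width: 24.7
```

```bash
python3 - <<'E'
from h import *
np.set_printoptions(precision=2,suppress=True)
o,c,im=shot('wrist','w20');print(o['contact_force'],o['moment'],o['tool_pos'])
crop('w20','w20a',270,20,400,270,2.4)
E
```

```text
[0.57 3.99 0.03] [0.66 0.07 0.2 ] [601.1   33.   273.89]
```

View pics/w20a.png

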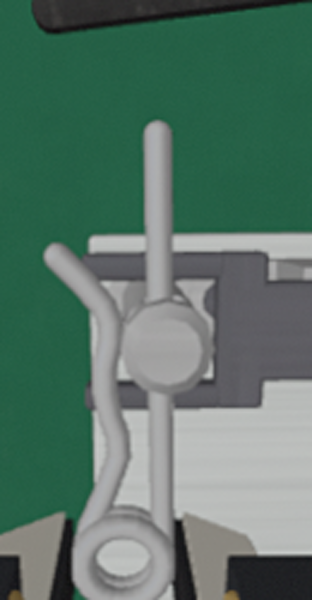

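Call:
{"method": "play_rows", "body": {"commands": [{"offset": [0.003,0,0],"twist": 0},{"offset": [0.003,0,0],"twist": 0},{"offset": [0.003,0,0],"twist": 0},{"offset": [0.002,0,0],"twist": 0},{"offset": [0.0,0,0.0],"twist": 0}]}}

```text
time: 32.1
tool_pos: [611.8, 33.1, 273.7]
tcp_rot: [-3.141, -0.001, 0.019]
contact_force: [0.3, 3.5, -1.0]
grip_width: 25.0
```

```bash
python3 - <<'E'
from h import *
np.set_printoptions(precision=2,suppress=True)
o,c,im=shot('wrist','w21');print(o['contact_force'],o['moment'],o['tool_pos'])
crop('w21','w21a',270,20,400,270,2.4)
E
```

```text
[ 0.3   3.49 -0.96] [0.67 0.22 0.19] [611.76  33.08 273.66]
```

View pics/w21a.png

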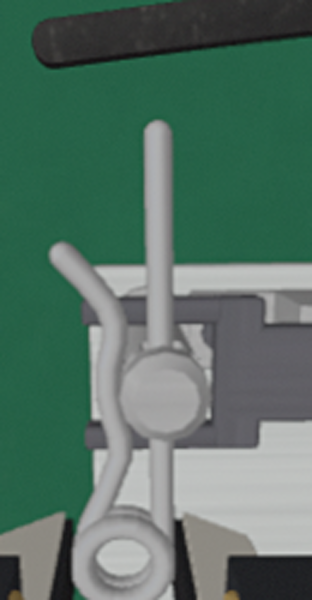

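```bash
python3 - <<'E'
from h import *
np.set_printoptions(precision=2,suppress=True)
c=cam('wrist',dict(tool_pos=[611.76,33.08,273.66],tcp_rot=[-3.141,-.001,.019]))
im=cv2.imread('pics/w21.png')
print('stud top ctr',onz(c,[(270+164/2.4,20+393/2.4)],112))
print('tip',onz(c,[(270+157/2.4,20+121/2.4)],96),'coil',onz(c,[(270+123/2.4,20+556/2.4)],105))
print('leg dir',onz(c,[(270+157.5/2.4,20+140/2.4),(270+160.5/2.4,20+340/2.4),(270+162/2.4,20+500/2.4)],96))
print(proj(c,[[655.6,25.5,96],[655.6,25.5,112]]))
E
```

```text
stud top ctr [[657.15  26.5  112.  ]]
tip [[712.59  29.01  96.  ]] coil [[614.81  34.45 105.  ]]
leg dir [[708.81  28.78  96.  ]
 [665.71  26.7   96.  ]
 [625.74  24.96  96.  ]]
[[338.4  179.47]
 [340.18 186.73]]
```

Call:
{"method": "play_rows", "body": {"commands": [{"offset": [0.002,0,0],"twist": 0},{"offset": [0,0,0],"twist": 0},{"offset": [0,0,0],"twist": 0}]}}

```text
time: 32.45
tool_pos: [613.6, 33.1, 273.8]
tcp_rot: [-3.141, -0.001, 0.019]
contact_force: [0.3, 3.5, -1.2]
grip_width: 24.7
```

Call:
{"method": "play_rows", "body": {"commands": [{"offset": [0,0,0],"twist": 0},{"offset": [0,0,0],"twist": 0},{"offset": [0,0,0],"twist": 0},{"offset": [0,0,0],"twist": 0}], "jaw": 170}}

```text
time: 32.85
tool_pos: [613.4, 32.7, 273.9]
tcp_rot: [3.141, -0.001, 0.019]
contact_force: [-0.3, -0.2, 0.7]
grip_width: 30.3
```

```bash
python3 - <<'E'
from h import *
np.set_printoptions(precision=2,suppress=True)
o,c,im=shot('wrist','w22');print(o['contact_force'],o['moment'],o['tool_pos'],o['tcp_rot'],o['grip_width'])
crop('w22','w22a',270,20,400,270,2.4)
E
```

```text
[-0.28 -0.21  0.71] [-0.04  0.2  -0.01] [613.45  32.69 273.87] [ 3.14 -0.    0.02] 30.339953318372157
```

View pics/w22a.png

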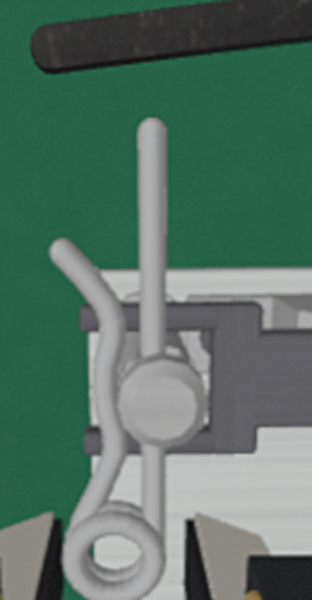

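Call:
{"method": "play_rows", "body": {"commands": [{"offset": [0,0,0],"twist": 0},{"offset": [0,0,0],"twist": 0},{"offset": [0,0,-0.015],"twist": 0},{"offset": [0,0,-0.03],"twist": 0},{"offset": [0,0,-0.04],"twist": 0}], "jaw": 150}}

```text
time: 33.4
tool_pos: [612.9, 33.1, 357.8]
tcp_rot: [-3.141, 0.004, 0.019]
contact_force: [0.8, -1.0, 1.1]
grip_width: 37.9
```

Call:
{"method": "play_rows", "body": {"commands": [{"offset": [0,0,-0.04],"twist": 0},{"offset": [-0.03,0,-0.02],"twist": 0},{"offset": [-0.03,0,0],"twist": 0},{"offset": [0,0,0],"twist": 0},{"offset": [0,0,0],"twist": 0}]}}

```text
time: 33.9
tool_pos: [553.2, 31.9, 419.2]
tcp_rot: [3.142, -0.001, 0.019]
contact_force: [0.5, 0.5, 0.2]
grip_width: 37.6
```

```bash
python3 - <<'E'
from h import *
np.set_printoptions(precision=2,suppress=True)
o,c,im=shot('wrist','w23');print(o['contact_force'],o['tool_pos'],o['tcp_rot'])
crop('w23','w23a',280,0,480,170,4)
shot('scene','s23');crop('s23','s23a',290,140,430,280,4)
E
```

```text
[0.52 0.54 0.2 ] [553.22  31.94 419.17] [ 3.14 -0.    0.02]
```

View pics/w23a.png

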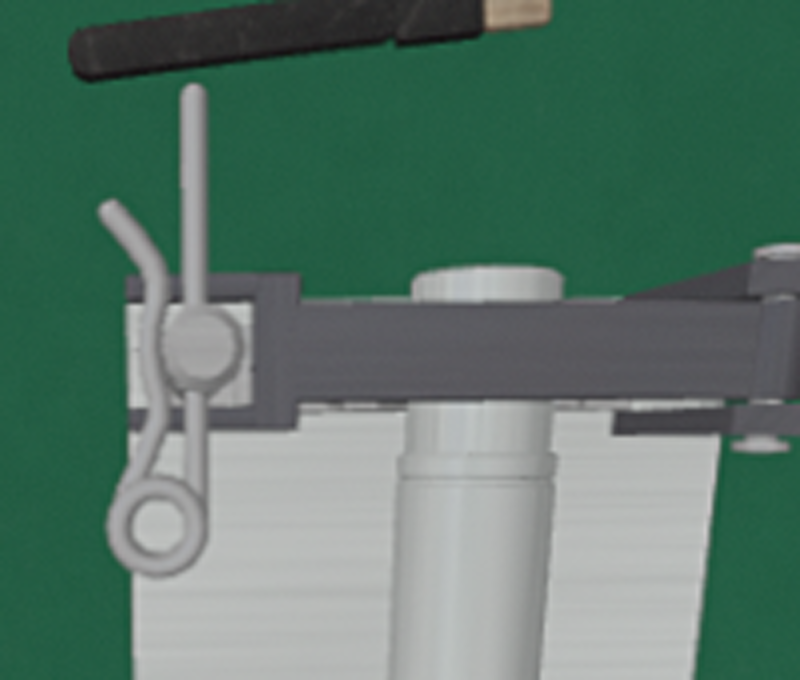

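View pics/s23a.png

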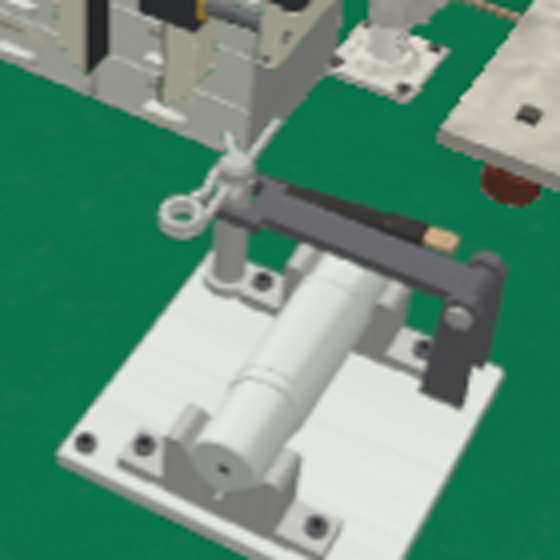

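```bash
python3 - <<'E'
from h import *
np.set_printoptions(precision=2,suppress=True)
c=cam('wrist',dict(tool_pos=[553.22,31.94,419.17],tcp_rot=[3.1416,-.0005,.019]))
g=lambda x,y:(280+x/4,y/4)
tip=onz(c,[g(193,83)],96)[0];coil=onz(c,[g(157,525)],102)[0];stud=onz(c,[g(203,347)],112)[0]
l=onz(c,[g(193.5,110),g(195,270)],96);print(tip,coil,stud,l)
d=tip-coil;print('len',np.hypot(*d[:2]));
u=(l[0]-l[1])[:2];u/=np.linalg.norm(u);print('yaw',np.arctan2(u[1],u[0]))
print('bay from tip',tip[:2]-59*u,'from coil',coil[:2]+42*u+10*np.array([u[1],-u[0]]))
E
```

```text
[714.9   29.39  96.  ] [613.46  36.14 102.  ] [655.28  25.98 112.  ] [[709.17  29.14  96.  ]
 [674.07  27.91  96.  ]]
len 101.65878086478277
yaw 0.03490186848593328
bay from tip [655.93  27.34] from coil [655.78  27.61]
```

```bash
python3 - <<'E'
from plant import ticket
print(ticket.close_job())
E
```

```text
the job is handed in; nothing more can be done
None
```

I finished all four steps and handed the job in at about 34 s of the 72 s allowed. No verdict was reported, so this rests on my own checks.

- **Roller:** I laid it on its round in the vees and let go of it. My step 2 departs from "take a fresh grip": the tool stays pointing down, so I never re-gripped the roller. I rolled it by dragging the half-open fingertips over the top of the body, in three strokes. On the third the contact force fell to zero as the roller dropped, so the flats are on the -y face.
- **Strap:** I pushed it over and pressed it down with 17 N. It stopped with its top at about 89.6 mm, against 90 expected when closed. An unseated roller would have held it roughly 5 mm higher at that point, so this also confirms the flats are home.
- **Clip:** I slid it into the cross hole from the roller side and let go. The last picture puts the hollow about 1.5 mm from the stud's axis. The leg is within 0.01 rad of the hole's direction, and the sprung leg is hugging the stud. The gripper was clear of everything.

**Checks that disagreed or are missing:**
- A touch test of the clip on the strap first gave a height about 5 mm off. The clip had tilted in the grip; I corrected the tilt during insertion.
- The spring deflection and the flats' exact angle were judged only from pictures and forces.

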